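# Build up the wheel stack on the leather burnisher

### The job

Rebuild the edge burnisher by putting its five loose parts over the upright arbor, from the bottom up: the wide steel flange, the grooved wooden wheel, the small brass spacer, the cork disc, and last the black knob as a cap. Lower each part on to the one below so that it lies flat and fully down, rather than dropping it down the arbor, and do not knock over the dye bottle, the glue jar or the glue bottle.

Things in the scene. Friction and masses are not known exactly. Their poses are not given: they have to be found in the camera images.
- burnisher: Low blue-painted cast head, bolted down: block 115 x 100 mm (x, y) and 30 mm high, in its middle a steel shoulder 42 mm in diameter whose flat top, the seat for the flange, is 42 mm above the bench, and from it the upright steel arbor, 14 mm in diameter, tapering over its last 10 mm to a 6 mm tip 104 mm above the bench. Origin on the arbor's axis at bench height, z up along the arbor.
- flange: Steel flange, the widest part: ring 62 mm in diameter, 10 mm thick, with a through bore of 22 mm; lies flat, origin at the centre of its underside, z up (its yaw means nothing).
- wheel: Light wooden wheel with a shallow groove round its rim at mid height: 58 mm in diameter, 18 mm thick, with a through bore of 22 mm; lies flat, origin at the centre of its underside, z up (its yaw means nothing).
- spacer: Small brass spacer ring: 32 mm in diameter, 12 mm high, with a through bore of 22 mm; lies flat, origin at the centre of its underside, z up (its yaw means nothing).
- cork_disc: Cork disc: ring 48 mm in diameter, 12 mm thick, with a through bore of 22 mm; lies flat, origin at the centre of its underside, z up (its yaw means nothing).
- knob: Black fluted plastic knob with a small steel dot on top: 38 to 40 mm in diameter, 24 mm high, closed above, with a blind bore of 22 mm, 14 mm deep, from below. Stands bore down; origin at the centre of its underside, z up. When the stack is complete the arbor reaches 10 mm into it.
- dye: Bystander: brown glass dye bottle with a black cap, 48 mm in diameter, 105 mm high, loose. Origin at the centre of its underside.
- glue_jar: Bystander: white glue jar, 54 mm in diameter, 65 mm high, loose. Origin at the centre of its underside.
- glue_bottle: Bystander: white glue bottle with an orange cap, 52 mm in diameter, 120 mm high, loose. Origin at the centre of its underside.
Not all that is in view belongs to the job. There is more than one size of the wheel; the one meant has the size given above.

How it is judged:
By the outcome, as a careful person would: the job done as asked, in the order asked, and still so for the second after the job is handed in, with the robot touching nothing.
It also fails if it takes over 125 s, if anything falls off the work surface, if the arm or the gripper's body presses on something with over 40 N, if the wrist force passes 120 N, or if a joint passes its speed limit or range.

### The arm

A 6-joint arm with a two-finger parallel gripper is mounted at the origin on the work surface. World frame = base frame: x ahead of the robot, y to its left, z up, the work surface at z = 0. Lengths are in mm, angles in degrees, forces in N, time in s.
With the tool pointing down it reaches from about 375 to 975 mm from the base axis. Payload 3.8 kg.
Tool frame: the origin (TCP) lies on the centre line of the jaws, within the pads' length; the fingertips stand 14 mm ahead of it and the grasp point (between the pads) lies 5 mm behind it; z points along the fingers, y is the line along which they close (so a half turn about z gives the same grasp; the last joint's range is limited). The gripper opens to 85 mm and grips with 20 to 120 N. Pads are 22 mm wide; open, the fingers measure 114 mm over their backs; the gripper's body (76 mm by 85 mm) begins 54 mm behind the grasp point. The pads swing forward as they close: fully open they stand 13 mm farther back than shut.
Start: joints at [-65.884, 15.12, 91.902, -0, 72.978, -2.114], TCP at [298.328, -605.491, 245.28] pointing down, gripper open.
Joint ranges: [-150.88, 150.88], [-54.13, 125.18], [17.81, 147.31], [-75.09, 255.09], [0, 152.58], [-146.25, 146.25]. Speed limits (degrees/s): [147.25, 147.25, 180, 180, 180, 180].

### API

Orientations are given as a 3x3 rotation matrix whose columns are the frame's x, y, z axes.
In Python, from station import ctrl, capture gives the robot as it stands.
- The arm moves only by the tool drive_tool, never from a script. Its argument "rows" is a list that holds one entry, the list of rows, each a list of 7 numbers: the shift along the world's x, y, z in m, then the turn, a rotation vector about the world's x, y, z in rad, then the finger opening in m, from 0 to 0.0854. In form: [[[dx, dy, dz, wx, wy, wz, hand], ...]]. A call has 1 to 5 rows; each row shifts and turns the commanded pose from where the row before left it; what a row does not reach is not made up. A row lasts 1/10 s, in which the tool goes at most 50 mm and 8.59 degrees, less where a joint would pass 70% of its speed; a pose out of reach is approached as far as the arm can. A call with a gripper value outside its range is refused whole. The fingers move at their own pace and stop on an object; "newtons" is the grip in N (left out, the last holds). Time passes only in rows, so rows that do not move let the fingers close. It gives the time, the measured TCP pose, the force, the opening and the grip force at its end, in the units of the state.
- ctrl.read_state(): the state, without advancing time (a new reading comes with each control period).
- capture(name): name is "scene" or "side" or "wrist"; returns a dict with "frame" (420x560x3 uint8, red, green, blue), "fx", "fy", "cx", "cy" (pixels), "extrinsics" (4x4, takes a point from world to camera coordinates). Camera axes: x right, y up, looking along -z (the intrinsics and any distortion apply to the point x, -y, -z); pixel columns grow to the right and rows downward; lengths in mm; the calibration is good to about 2 mm. The wrist camera is an equidistant fisheye: a pixel r from the principal point sees the ray r / f radians off the axis. A picture is of the moment at which its call begins. There is no depth.
- ctrl.sign_off(): hands the job in; it is judged then, once.
The state is a dict: "time": time; "q": joint angles; "joint_velocities": joint speeds; "tau": joint torques, N m; "eef_pos": TCP position; "tool_rot": TCP orientation; "contact_force": force on the tool from outside, world axes, zero at the start; "wrist_torque": the same for the moment, N m; "finger_gap": finger opening in mm; "finger_force": force on a finger pad.
Only numpy, scipy, OpenCV 4.12 (cv2) and the standard library are available. Lean on these libraries where they do the work, as an engineer would, in place of code of your own. Each camera call takes 0.05 s, during which the arm holds its last target. There are 200 camera calls.

## Working session

There is one attempt and no reset: what is moved stays moved. The work goes in short steps, Python scripts to look and compute and a tool call to move; the robot and the scene stay as the last step left them, time stands still between calls to the robot, and variables do not carry over. Pictures are saved under pics/ and viewed, at most 14 in all, crops included, and the job is handed in when it is done.

Besides the shell and the picture viewer there is one more tool, called after ">>>" as a command line: name --argument value ..., lists and objects as JSON in quotes. drive_tool: Moves the arm, as the interface text tells. Its arguments: {"type":"object","properties":{"rows":{"type":"array"},"newtons":{"type":"number"}},"required":["rows"]}

```bash
mkdir -p pics; ls
cat > h.py <<'E'
import numpy as np, cv2
from station import ctrl, capture
def snap(n,f):
    d=capture(n); cv2.imwrite('pics/'+f+'.png',cv2.cvtColor(d['frame'],cv2.COLOR_RGB2BGR)); np.save('pics/'+f+'.npy',d,allow_pickle=True); return d
def load(f): return np.load('pics/'+f+'.npy',allow_pickle=True).item()
def ray(d,u,v,fish=False):
    E=np.array(d['extrinsics']); R=E[:3,:3]; o=-R.T@E[:3,3]
    a=(u-d['cx'])/d['fx']; b=(v-d['cy'])/d['fy']
    if fish:
        r=np.hypot(a,b); s=np.sin(r)/r if r>1e-9 else 1.; c=np.array([a*s,-b*s,-np.cos(r)])
    else: c=np.array([a,-b,-1.])
    return o,R.T@c
def onz(d,u,v,z,fish=False):
    o,r=ray(d,u,v,fish); return o+r*(z-o[2])/r[2]
def proj(d,p,fish=False):
    E=np.array(d['extrinsics']); c=E[:3,:3]@np.array(p,float)+E[:3,3]; x,y,z=c[0],-c[1],-c[2]
    if fish:
        h=np.hypot(x,y); t=np.arctan2(h,z); k=t/h if h>1e-9 else 1/z
        return d['cx']+d['fx']*x*k, d['cy']+d['fy']*y*k
    return d['cx']+d['fx']*x/z, d['cy']+d['fy']*y/z
E
python3 - <<'E'
from h import *
for n in ('scene','side','wrist'):
    d=snap(n,n+'0'); E=np.array(d['extrinsics']); print(n,{k:v for k,v in d.items() if k not in('frame','extrinsics')}, (-E[:3,:3].T@E[:3,3]).round(), E[:3,:3].round(2).tolist())
ims=[cv2.imread(f'pics/{n}0.png') for n in('scene','side')]
E
```

```text
pics
scene {'fx': 426.31710325238816, 'fy': 426.31710325238816, 'cx': 288.8773557317186, 'cy': 210.48018426872764} [1138.  377.  625.] [[-0.47, 0.88, 0.01], [-0.55, -0.29, 0.78], [0.69, 0.36, 0.62]]
side {'fx': 435.85514518630424, 'fy': 435.85514518630424, 'cx': 279.08641536867987, 'cy': 210.96481813334483} [ 89. 775. 560.] [[-0.88, -0.47, 0.0], [0.25, -0.47, 0.85], [-0.39, 0.75, 0.53]]
wrist {'fx': 325.19226210127806, 'fy': 325.19226210127806, 'cx': 280.5460224736249, 'cy': 211.1019418848786} [ 357. -577.  373.] [[0.44, -0.9, -0.0], [0.87, 0.43, -0.26], [0.23, 0.11, 0.97]]
```

View pics/scene0.png

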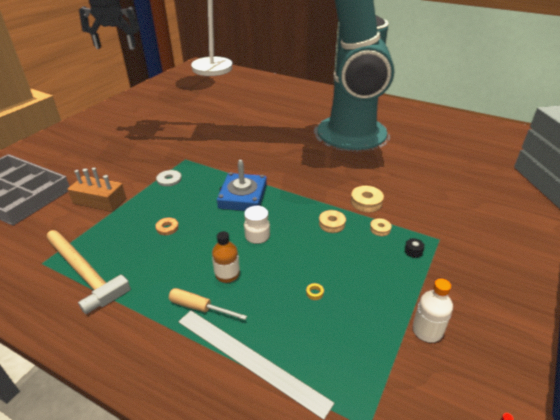

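View pics/side0.png

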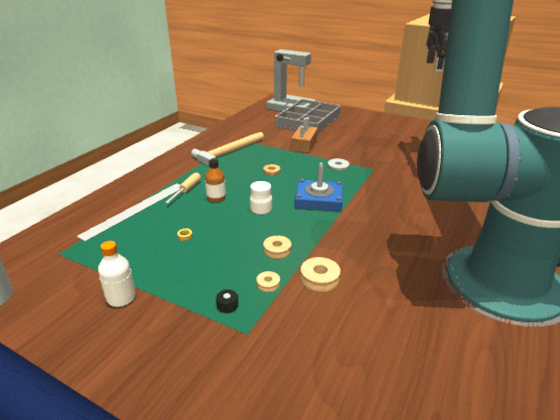

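In the scene view: flange (168,178), burnisher (242,190), cork disc (167,226), spacer (315,291) and knob (415,247). There are three wheel candidates: (367,197), (332,220) and (381,227). I'll measure their diameters in both views.

```bash
cat >> h.py <<'E'
def blob(d,u,v,h,tol=None,win=34,fish=False,dist=45,dark=False):
    """hull of the non-mat/non-wood blob about (u,v); centre at mid height, diameter across the line of sight"""
    f=cv2.cvtColor(d['frame'],cv2.COLOR_RGB2LAB).astype(int)
    u0,v0=int(u)-win,int(v)-win; u0=max(u0,0);v0=max(v0,0)
    c=f[v0:v0+2*win,u0:u0+2*win]
    b=np.r_[c[0],c[-1],c[:,0],c[:,-1]]; m=np.median(b,0)
    k=(np.abs(c-m).sum(2)>dist).astype(np.uint8)
    n,l,s,ce=cv2.connectedComponentsWithStats(k)
    ctr=np.hypot(ce[:,0]-(u-u0),ce[:,1]-(v-v0)); ctr[0]=99; ctr[s[:,4]<25]=99
    i=ctr.argmin(); y,x=np.nonzero(l==i)
    hull=cv2.convexHull(np.c_[x,y].astype(np.float32))
    M=cv2.moments(hull); cu,cv_=M['m10']/M['m00']+u0,M['m01']/M['m00']+v0
    P=onz(d,cu,cv_,h/2,fish); o,r=ray(d,cu,cv_,fish); side=np.array([-r[1],r[0]])/np.hypot(r[0],r[1])
    q=np.array([onz(d,a+u0,b_+v0,h/2,fish)[:2] for a,b_ in hull[:,0]])@side
    return P[:2].round(1), round(float(np.ptp(q)*(1+1/ max(np.ptp(x),np.ptp(y)))),1),(round(cu,1),round(cv_,1)),int(s[i,4])
E
python3 - <<'E'
from h import *
A=load('scene0');B=load('side0')
for n,a,b,h in [('flange',(168,178),(339,164),10),('big',(367,197),(320,273),18),('med',(332,220),(277,246),18),('small',(381,227),(268,281),18),('spacer',(315,291),(184,235),12),('cork',(167,226),(272,169),12),('knob',(415,247),(227,300),24),('shoulder',(242,185),(319,188),84)]:
    w=30 if n=='big' else 18
    if n=='shoulder': w=8
    print(n,*blob(A,*a,h,win=w),*blob(B,*b,h,win=26 if n=='big' else w))
im=[cv2.resize(cv2.imread('pics/scene0.png')[170:270,300:440],None,fx=4,fy=4),cv2.resize(cv2.imread('pics/side0.png')[215:315,210:350],None,fx=4,fy=4)]
cv2.imwrite('pics/crop.png',cv2.resize(np.vstack(im),None,fx=.75,fy=.75))
for d,n in((A,'scene'),(B,'side')):
    c=cv2.imread(f'pics/{n}0.png'); print(n,[onz(d,*p,0)[:2].round() for p in ([(226,272),(258,238),(431,335)] if n=='scene' else [(215,197),(261,208),(119,300)])])
E
```

```text
flange [ 451.4 -349.5] 97.5 (165.4, 171.3) 666 [ 488.1 -379.6] 113.2 (339.3, 155.8) 645
big [303.3 157.3] 81.0 (367.2, 194.9) 497 [335.  147.9] 98.1 (315.6, 268.7) 1273
med [434.2 120. ] 62.4 (331.9, 220.4) 495 [437.  118.7] 62.2 (276.9, 246.3) 551
small [380.1 218.9] 86.0 (381.5, 220.2) 696 [400.6 223.9] 46.3 (267.8, 280.8) 415
spacer [638.1 172.4] 34.6 (314.5, 290.8) 220 [641.  171.5] 33.8 (184.2, 234.0) 159
cork [ 622.4 -199.2] 52.3 (166.6, 225.6) 323 [ 625.3 -202. ] 51.5 (271.4, 169.0) 161
knob [438.5 308.2] 40.2 (414.0, 247.7) 322 [437.2 308.8] 41.1 (226.8, 301.1) 460
shoulder [ 443.8 -113.4] 39.0 (241.6, 182.6) 99 [ 445.3 -117.2] 40.8 (318.5, 184.7) 101
scene [array([672.,  -6.]), array([556.,  -2.]), array([628., 391.])]
side [array([681.,  -4.]), array([551., -12.]), array([620., 389.])]
```

View pics/crop.png

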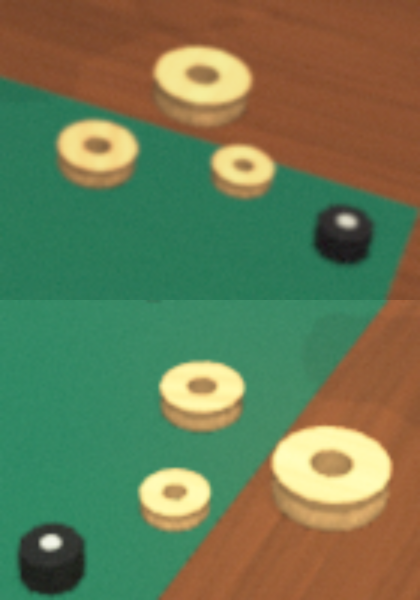

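The crop confirms the wheel. The big one at (367,197) is about 75 mm or more and the small one at (381,227) is about 43 mm. The medium one at scene (332,220) / side (277,246) is about 58 mm, using the same ~7% overread that cork and spacer show. Next I'll measure the flange and arbor better.

Run:
```python
from h import *
A=load('scene0');B=load('side0')
def bright(d,u,v,w,th):
    g=d['frame'][v-w:v+w,u-w:u+w].astype(int).min(2); n,l,s,ce=cv2.connectedComponentsWithStats((g>th).astype(np.uint8))
    i=1+s[1:,4].argmax(); y,x=np.nonzero(l==i); h=cv2.convexHull(np.c_[x,y].astype(np.float32)); M=cv2.moments(h)
    return M['m10']/M['m00']+u-w,M['m01']/M['m00']+v-w,s[i]
for d,(u,v) in((A,(168,178)),(B,(339,164))):
    for th in(110,):
        r=bright(d,u,v,15,th); print('flange',r,onz(d,r[0],r[1],5).round(1))
def tri(a,b):
    o1,r1=ray(A,*a);o2,r2=ray(B,*b); t=np.linalg.lstsq(np.c_[r1,-r2],o2-o1,rcond=None)[0]; return ((o1+r1*t[0]+o2+r2*t[1])/2).round(1), np.linalg.norm(o1+r1*t[0]-o2-r2*t[1]).round(1)
# arbor rows: centre of the grey stick
for d,u,v,n in((A,241,161,'sc'),(B,321,164,'si')):
    for row in range(v-4,v+20,2):
        c=d['frame'][row,u-8:u+9].astype(int); sat=c.max(1)-c.min(1); x=np.nonzero(sat<35)[0]
        if len(x): print(n,row,u-8+x.mean(),len(x))
for d in(A,B):
    o=proj(d,(445,-115,104)); print(o)
```

```text
flange (168.38621509209744, 176.72846108140226, array([  3,   6,  26,  16, 286], dtype=int32)) [ 467.5 -325.8    5. ]
flange (338.255376344086, 163.48297491039426, array([  4,   9,  22,  12, 204], dtype=int32)) [ 471.5 -328.1    5. ]
sc 161 240.0 3
sc 163 240.0 5
sc 165 240.0 5
sc 167 240.5 6
sc 169 241.0 5
sc 171 241.0 5
sc 173 238.5 12
sc 175 241.0 5
sc 177 241.0 5
sc 179 242.0 15
si 160 329.0 1
si 162 328.5 2
si 164 323.1666666666667 6
si 166 322.5 8
si 168 320.5 6
si 170 320.5 6
si 172 320.5 6
si 174 320.0 5
si 176 320.0 5
si 178 319.5 6
si 180 319.5 6
si 182 318.5 8
(np.float64(239.0580225810649), np.float64(160.4867119794015))
(np.float64(319.58231726441977), np.float64(162.49737192863694))
```

>>> drive_tool --rows '[[[0.0243, 0.0397, -0.01, 0, 0, 0, 0.085], [0.0243, 0.0397, -0.01, 0, 0, 0, 0.085], [0.0243, 0.0397, -0.01, 0, 0, 0, 0.085], [0.0243, 0.0397, -0.01, 0, 0, 0, 0.085]]]' --newtons 30

```text
time: 0.55
eef_pos: [395.9, -445.0, 204.5]
tool_rot: [[0.897, 0.441, -0.0], [0.441, -0.897, 0.001], [0.0, -0.001, -1.0]]
contact_force: [-0.3, 0.4, 0.6]
finger_gap: 84.7
finger_force: 0.0
```

>>> drive_tool --rows '[[[0.0243, 0.0397, -0.01, 0, 0, 0, 0.085], [0.0243, 0.0397, -0.01, 0, 0, 0, 0.085], [0.0243, 0.0397, -0.01, 0, 0, 0, 0.085], [0, 0, -0.02, 0, 0, 0, 0.085], [0, 0, 0, 0, 0, 0, 0.085]]]'

```text
time: 1.05
eef_pos: [467.2, -324.7, 152.2]
tool_rot: [[0.896, 0.445, -0.005], [0.445, -0.896, 0.004], [-0.003, -0.005, -1.0]]
contact_force: [-1.0, -0.2, -0.7]
finger_gap: 85.2
finger_force: 0.0
```

Run:
```python
from h import *
s=ctrl.read_state(); print({k:np.round(v,2).tolist() for k,v in s.items()})
d=snap('wrist','w1'); print(proj(d,(469,-327,5),True),proj(d,(445,-115,104),True),proj(d,s['eef_pos'],True))
```

```text
{'time': 1.05, 'q': [-37.3, 8.32, 110.31, -0.01, 61.72, 26.3], 'joint_velocities': [-2.27, -0.86, -2.19, -0.35, 1.68, -0.3], 'tau': [1.03, -43.07, -35.38, 0.13, -0.45, 0.04], 'eef_pos': [467.2, -324.66, 152.16], 'tool_rot': [[0.9, 0.44, -0.0], [0.44, -0.9, 0.0], [-0.0, -0.01, -1.0]], 'contact_force': [-0.98, -0.17, -0.71], 'wrist_torque': [-0.01, -0.02, -0.01], 'finger_force': 0.0, 'finger_gap': 85.19}
(np.float64(284.09333361828266), np.float64(200.5191753189533)) (np.float64(5.030845226171493), np.float64(136.21197492534372)) (np.float64(279.036410026436), np.float64(278.6135353714168))
```

View pics/w1.png

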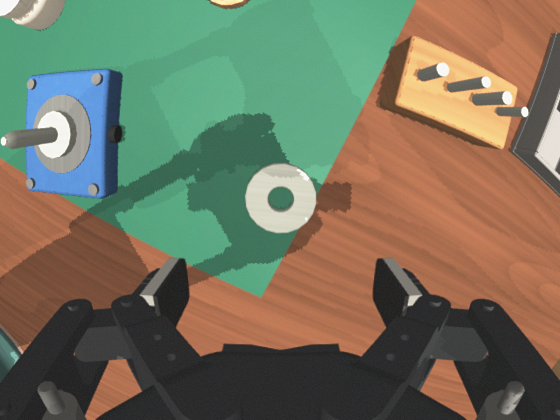

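The wrist view shows the flange alone, centre about (281,198), and the arbor's shoulder at (62,134).

Run:
```python
from h import *
d=load('w1'); f=d['frame'].astype(int)
g=((f.min(2)>120)|0).astype(np.uint8)[150:250,230:330]
n,l,s,ce=cv2.connectedComponentsWithStats(g); i=1+s[1:,4].argmax(); y,x=np.nonzero(l==i); hull=cv2.convexHull(np.c_[x,y].astype(np.float32)); e=cv2.fitEllipse(hull); print(e)
c=np.array(e[0])+(230,150); print('flange top',onz(d,*c,10,True).round(1), 'diam',np.linalg.norm(onz(d,c[0]-e[1][0]/2,c[1],10,True)-onz(d,c[0]+e[1][0]/2,c[1],10,True)))
print('shoulder z42',onz(d,62.5,134,42,True).round(1),'tip',onz(d,5,140,102,True).round(1))
print(ctrl.read_state()['eef_pos'])
A=load('scene0');B=load('side0')
for z in(60,85):print([onz(A,240.7,proj(A,(445,-115,z))[1],z).round(1),onz(B,320,proj(B,(445,-115,z))[1],z).round(1)])
```

```text
((50.380401611328125, 47.81608581542969), (69.7366943359375, 71.31395721435547), 81.21726989746094)
flange top [ 470.8 -322.5   10. ] diam 59.89821323828907
shoulder z42 [ 446.  -125.6   42. ] tip [ 441.4 -113.9  102. ]
[ 467.47085609 -326.14438964  153.59767246]
[array([ 444.5, -114.1,   60. ]), array([ 442. , -116.6,   60. ])]
[array([ 443.8, -112.7,   85. ]), array([ 443.2, -116. ,   85. ])]
```

Run:
```python
from h import *
d=load('w1'); R=np.array(ctrl.read_state()['tool_rot']); p=np.array([467.2,-324.7,152.2])
o,a=ray(d,187,259,True);o,b=ray(d,375,259,True)
a=R.T@a;b=R.T@b;o=R.T@(o-p); print(o,a,b)
a=a/a[2];b=b/b[2]; t=85.2/abs(a[1]-b[1]); print('tip z rel TCP',o[2]+t,'y',o[1]+t*a[1],o[1]+t*b[1],'x',o[0]+t*a[0])
```

```text
[  65.86496023    0.84097348 -129.26825517] [-0.38710595 -0.28418668  0.87714703] [-0.38592132  0.28384329  0.87778   ]
tip z rel TCP 2.344281248182682 y -41.80014460434585 43.39985539565414 x 7.781202435033748
```

>>> drive_tool --rows '[[[0.0025, 0.001, -0.04, 0, 0, 0, 0.085], [0, 0, -0.04, 0, 0, 0, 0.078], [0, 0, -0.025, 0, 0, 0, 0.074], [0, 0, 0, 0, 0, 0, 0.074], [0, 0, 0, 0, 0, 0, 0.074]]]'

```text
time: 1.6
eef_pos: [470.8, -327.8, 51.0]
tool_rot: [[0.898, 0.441, 0.0], [0.441, -0.898, -0.0], [0.0, 0.0, -1.0]]
contact_force: [0.1, -0.3, 0.0]
finger_gap: 73.9
finger_force: 0.0
```

Run:
```python
from h import *
print(ctrl.read_state()['eef_pos'])
d=snap('wrist','w2'); e=snap('scene','s2')
c=cv2.imread('pics/s2.png')[110:230,90:250]
cv2.imwrite('pics/c2.png',np.hstack([cv2.resize(cv2.imread('pics/w2.png')[170:420],(448,200)),cv2.resize(c,(267,200))]))
```

```text
[ 470.84660264 -327.79084357   51.0205239 ]
```

View pics/c2.png

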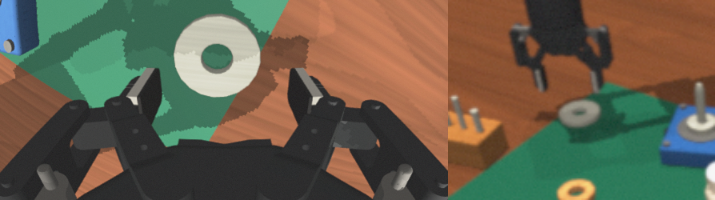

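The flange sits between the open pads, centred near wrist (271,239). I'll refine that with a mask fit.

```bash
cat >> h.py <<'E'
def disc(d,u,v,z,win,mask):
    """ellipse of the masked blob at (u,v) in a wrist picture, as a circle at height z"""
    u0,v0=max(u-win,0),max(v-win,0); g=mask(d['frame'].astype(int)[v0:v+win,u0:u+win]).astype(np.uint8)
    n,l,s,ce=cv2.connectedComponentsWithStats(g); i=1+s[1:,4].argmax(); y,x=np.nonzero(l==i)
    hull=cv2.convexHull(np.c_[x,y].astype(np.float32))[:,0]
    P=np.array([onz(d,a+u0,b+v0,z,True)[:2] for a,b in hull],np.float32); c,r=cv2.minEnclosingCircle(P); e=cv2.fitEllipse(P)
    return np.round(e[0],1),np.round(e[1],1),np.round(c,1),round(2*r,1)
grey=lambda f:(f.min(2)>120)
E
python3 - <<'E'
from h import *
d=load('w2'); print(disc(d,271,239,10,60,grey))
E
```

```text
(array([ 470. , -322.8]), array([61.1, 61.4]), array([ 470. , -322.7]), 61.7)
```

>>> drive_tool --rows '[[[-0.0008, 0.0045, 0, 0, 0, 0, 0.074], [0, 0, -0.025, 0, 0, 0, 0.074], [0, 0, -0.014, 0, 0, 0, 0.074], [0, 0, -0.003, 0, 0, 0, 0.074], [0, 0, 0, 0, 0, 0, 0.074]]]'

```text
time: 2.2
eef_pos: [469.7, -321.7, 7.9]
tool_rot: [[0.897, 0.442, -0.001], [0.442, -0.897, 0.001], [-0.001, -0.001, -1.0]]
contact_force: [-0.4, -0.3, 1.0]
finger_gap: 74.4
finger_force: 0.0
```

>>> drive_tool --rows '[[[0, 0, 0, 0, 0, 0, 0.058], [0, 0, 0, 0, 0, 0, 0.058], [0, 0, 0, 0, 0, 0, 0.058], [0, 0, 0, 0, 0, 0, 0.058], [0, 0, 0, 0, 0, 0, 0.058]]]'

```text
time: 2.7
eef_pos: [470.6, -322.3, 9.4]
tool_rot: [[0.897, 0.442, 0.001], [0.442, -0.897, -0.001], [0.001, 0.001, -1.0]]
contact_force: [-2.2, 1.1, 6.6]
finger_gap: 60.8
finger_force: 32.7
```

>>> drive_tool --rows '[[[0, 0, 0.01, 0, 0, 0, 0.058], [0, 0, 0.03, 0, 0, 0, 0.058], [0, 0, 0.045, 0, 0, 0, 0.058], [0, 0, 0.045, 0, 0, 0, 0.058], [0, 0, 0, 0, 0, 0, 0.058]]]' --newtons 50

```text
time: 3.2
eef_pos: [474.7, -325.6, 146.6]
tool_rot: [[0.897, 0.442, 0.012], [0.442, -0.897, -0.009], [0.007, 0.013, -1.0]]
contact_force: [1.3, -1.1, -0.6]
finger_gap: 60.0
finger_force: 54.7
```

>>> drive_tool --rows '[[[-0.004, 0.03, 0, 0, 0, 0, 0.058], [-0.004, 0.03, 0, 0, 0, 0, 0.058], [-0.003, 0.03, 0, 0, 0, 0, 0.058], [0, 0, 0, 0, 0, 0, 0.058], [0, 0, 0, 0, 0, 0, 0.058]]]'

```text
time: 3.7
eef_pos: [458.8, -231.5, 137.8]
tool_rot: [[0.896, 0.443, -0.0], [0.443, -0.896, -0.0], [-0.0, -0.0, -1.0]]
contact_force: [0.0, 0.2, -1.9]
finger_gap: 59.7
finger_force: 54.8
```

Run:
```python
from h import *
s=ctrl.read_state(); print(s['eef_pos'],s['finger_gap'],s['contact_force'])
d=snap('wrist','w3'); print(proj(d,(444,-115,104),True),proj(d,(444,-115,42),True))
c=np.array(s['eef_pos']);print(proj(d,c,True))
```

```text
[ 458.75745729 -231.52555135  137.75073995] 59.74523672236365 [ 0.00680393  0.22732128 -1.9310956 ]
(np.float64(87.24887116803578), np.float64(183.42408256135644)) (np.float64(131.4012894488987), np.float64(168.18389781886947))
(np.float64(279.1075263806515), np.float64(278.6654909484001))
```

View pics/w3.png

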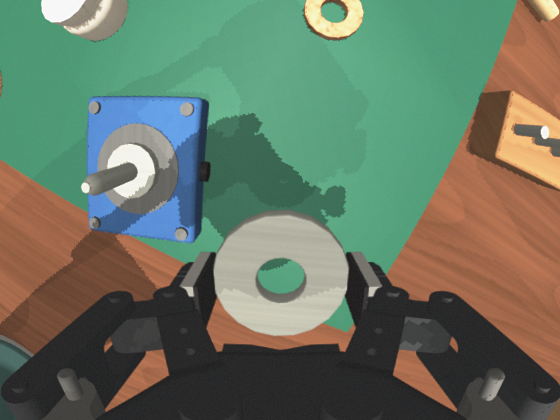

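The flange is held flat with its bore at (281,279). The arbor tip is at (88,187). I'll measure the held offset and the arbor position.

Run:
```python
from h import *
d=load('w3'); f=d['frame'].astype(int)
p=np.array([458.8,-231.5,137.8])
# flange top z = TCP-9+10 approx
sat=lambda f:(f.max(2)-f.min(2)<40)
gr=f[195:345,205:360]
print('flange',disc(d,281,275,138.5,62,lambda f:(f.min(2)>105)&sat(f)))
g=lambda f:(f.min(2)>75)&(f.max(2)-f.min(2)<45)
w=lambda f:(f.min(2)>200)
for z in(30,42): print('grey',z,disc(d,142,168,z,40,g)); print('white',z,disc(d,131,168,z,35,w))
for (u,v) in((88,187),(86,187)): print(onz(d,u,v,103,True).round(1))
print(f[168,90:185:4].tolist())
```

```text
flange (array([ 458.8, -232.2]), array([60.5, 61.2]), array([ 458.8, -232.1]), 61.5)
grey 30 (array([ 440.4, -113.4]), array([71.9, 73.9]), array([ 440.3, -113. ]), 74.6)
white 30 (array([ 437.7, -108.2]), array([39.8, 44.8]), array([ 437.3, -109.4]), 43.5)
grey 42 (array([ 444.4, -118. ]), array([68.3, 70.1]), array([ 444.2, -117.6]), 70.8)
white 42 (array([ 441.8, -113. ]), array([37.7, 42.5]), array([ 441.3, -114.2]), 41.3)
[ 441.8 -115.6  103. ]
[ 441.1 -114.3  103. ]
[[90, 143, 213], [91, 142, 214], [156, 155, 150], [160, 160, 152], [153, 150, 142], [150, 150, 136], [102, 101, 93], [103, 104, 95], [102, 101, 94], [101, 100, 91], [103, 103, 96], [99, 99, 90], [247, 246, 239], [244, 244, 237], [244, 244, 237], [245, 244, 238], [185, 185, 167], [99, 99, 92], [136, 134, 127], [108, 108, 103], [104, 102, 98], [116, 113, 109], [74, 88, 107], [69, 109, 161]]
```

>>> drive_tool --rows '[[[-0.0043, 0.03, 0, 0, 0, 0, 0.058], [-0.0043, 0.03, 0, 0, 0, 0, 0.058], [-0.0043, 0.03, 0, 0, 0, 0, 0.058], [-0.0039, 0.0273, 0, 0, 0, 0, 0.058], [0, 0, 0, 0, 0, 0, 0.058]]]'

```text
time: 4.25
eef_pos: [441.7, -113.2, 137.9]
tool_rot: [[0.896, 0.443, -0.001], [0.443, -0.896, 0.001], [-0.0, -0.001, -1.0]]
contact_force: [-0.8, -1.0, -1.4]
finger_gap: 59.7
finger_force: 54.9
```

>>> drive_tool --rows '[[[0, 0, 0, 0, 0, 0, 0.058], [0, 0, -0.016, 0, 0, 0, 0.058], [0, 0, 0, 0, 0, 0, 0.058]]]'

```text
time: 4.55
eef_pos: [441.4, -115.7, 120.8]
tool_rot: [[0.898, 0.441, -0.003], [0.441, -0.898, 0.0], [-0.002, -0.002, -1.0]]
contact_force: [-0.1, 0.4, -1.9]
finger_gap: 60.0
finger_force: 54.9
```

Run:
```python
from h import *
s=ctrl.read_state(); print(s['eef_pos'],s['finger_gap'],s['contact_force'])
out=[]
for n in('scene','side'):
    d=snap(n,n+'4'); u,v=map(int,proj(d,(443,-115,100)))
    for z in (104,115): print(n,proj(d,(442,-114.8,z)))
    out.append(cv2.resize(cv2.imread(f'pics/{n}4.png')[v-40:v+40,u-40:u+40],(400,400),interpolation=cv2.INTER_CUBIC)); print(u-40,v-40)
cv2.imwrite('pics/c4.png',np.hstack(out))
```

```text
[ 441.44284428 -115.7107519   120.84121613] 59.98294624892827 [-0.14896283  0.38860957 -1.90084135]
scene (np.float64(239.84244190245246), np.float64(159.90440684803818))
scene (np.float64(239.53145732583047), np.float64(155.79569010137587))
199 121
side (np.float64(320.6975913118707), np.float64(162.78607702533736))
side (np.float64(320.9516038190573), np.float64(158.6180373852746))
280 124
```

View pics/c4.png

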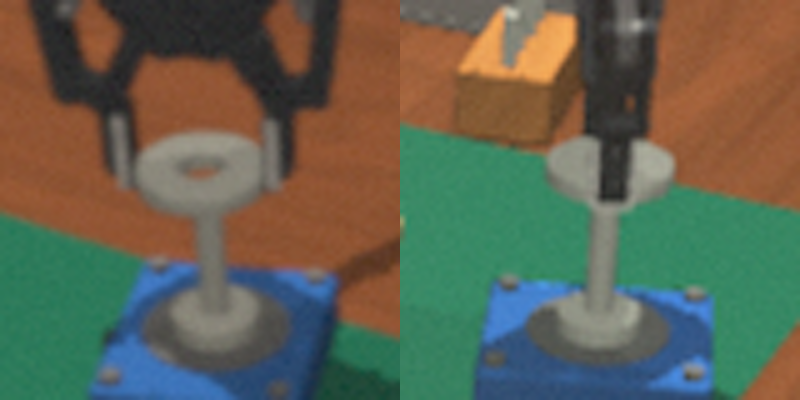

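Scene crop: the flange is about 1.2 px left of the arbor axis, and in the side view about 0.6 px right. That calls for roughly +2 mm in y.

>>> drive_tool --rows '[[[-0.0004, 0.0017, 0, 0, 0, 0, 0.058], [0, 0, 0, 0, 0, 0, 0.058], [0, 0, 0, 0, 0, 0, 0.058]]]'

```text
time: 4.95
eef_pos: [442.3, -113.3, 122.8]
tool_rot: [[0.897, 0.442, 0.001], [0.442, -0.897, -0.0], [0.001, 0.001, -1.0]]
contact_force: [-0.8, 0.0, -2.0]
finger_gap: 59.7
finger_force: 54.9
```

Run:
```python
from h import *
s=ctrl.read_state(); print(s['eef_pos'],s['contact_force'])
for n,w in(('scene',(215,285)),('side',(300,350))):
    d=snap(n,n+'5'); f=d['frame'].astype(int)
    k=f-np.median(f,axis=(0,1))
    for r in range(145,182,3):
        c=f[r,w[0]:w[1]]; x=np.nonzero((c.max(1)-c.min(1)<32)&(c.max(1)>75))[0]
        if len(x): print(n,r,w[0]+x.min(),w[0]+x.max(),len(x))
s=ctrl.read_state(); print(s['eef_pos'])
```

```text
[ 442.2780586  -113.33364893  122.75695196] [-0.82225637  0.01404398 -1.96515937]
scene 145 221 254 7
scene 148 222 255 20
scene 151 222 255 33
scene 154 222 255 29
scene 157 224 255 32
scene 160 229 250 22
scene 163 236 243 8
scene 166 238 242 5
scene 169 216 242 5
scene 172 226 243 7
scene 175 239 265 13
scene 178 237 266 13
scene 181 231 266 25
side 151 315 327 7
side 154 310 331 17
side 157 309 333 20
side 160 309 334 21
side 163 313 330 12
side 166 318 323 6
side 169 318 323 6
side 172 318 323 6
side 175 318 322 5
side 178 318 322 5
side 181 301 338 8
[ 442.16587721 -113.18460397  122.62099854]
```

>>> drive_tool --rows '[[[0.0007, 0.0003, -0.015, 0, 0, 0, 0.058], [0, 0, -0.02, 0, 0, 0, 0.058], [0, 0, -0.02, 0, 0, 0, 0.058], [0, 0, -0.012, 0, 0, 0, 0.058], [0, 0, 0, 0, 0, 0, 0.058]]]'

```text
time: 5.55
eef_pos: [441.0, -112.2, 53.6]
tool_rot: [[0.897, 0.442, -0.004], [0.442, -0.897, 0.001], [-0.003, -0.003, -1.0]]
contact_force: [-0.2, 0.0, -1.1]
finger_gap: 59.7
finger_force: 54.9
```

>>> drive_tool --rows '[[[0, 0, -0.0015, 0, 0, 0, 0.058], [0, 0, -0.0015, 0, 0, 0, 0.058], [0, 0, 0, 0, 0, 0, 0.058]]]'

```text
time: 5.85
eef_pos: [443.4, -113.0, 53.1]
tool_rot: [[0.897, 0.442, 0.001], [0.442, -0.897, -0.0], [0.001, 0.001, -1.0]]
contact_force: [-0.2, 0.7, -1.8]
finger_gap: 59.5
finger_force: 54.9
```

>>> drive_tool --rows '[[[0, 0, -0.001, 0, 0, 0, 0.058], [0, 0, -0.001, 0, 0, 0, 0.058], [0, 0, 0, 0, 0, 0, 0.058]]]'

```text
time: 6.15
eef_pos: [443.3, -113.0, 51.7]
tool_rot: [[0.897, 0.442, 0.001], [0.442, -0.897, -0.0], [0.001, 0.001, -1.0]]
contact_force: [-2.3, 0.2, 6.4]
finger_gap: 59.8
finger_force: 55.8
```

>>> drive_tool --rows '[[[0, 0, -0.001, 0, 0, 0, 0.058], [0, 0, 0, 0, 0, 0, 0.058]]]'

```text
time: 6.35
eef_pos: [443.4, -113.0, 51.6]
tool_rot: [[0.897, 0.442, 0.001], [0.442, -0.897, -0.0], [0.0, 0.0, -1.0]]
contact_force: [-5.5, 1.7, 15.4]
finger_gap: 59.8
finger_force: 56.6
```

>>> drive_tool --rows '[[[0, 0, 0.001, 0, 0, 0, 0.058], [0, 0, 0, 0, 0, 0, 0.074], [0, 0, 0, 0, 0, 0, 0.074], [0, 0, 0.01, 0, 0, 0, 0.074], [0, 0, 0.03, 0, 0, 0, 0.08]]]' --newtons 30

```text
time: 6.85
eef_pos: [439.8, -111.9, 88.3]
tool_rot: [[0.897, 0.442, -0.007], [0.442, -0.897, 0.002], [-0.005, -0.005, -1.0]]
contact_force: [0.2, 0.2, 0.3]
finger_gap: 80.1
finger_force: 0.0
```

>>> drive_tool --rows '[[[0, 0, 0.04, 0, 0, 0, 0.08], [0, 0, 0.04, 0, 0, 0, 0.08], [0, 0.045, 0, 0, 0, 0, 0.08], [0, 0.045, 0, 0, 0, 0, 0.08], [-0.002, 0.045, 0, 0, 0, 0, 0.08]]]'

```text
time: 7.35
eef_pos: [441.2, 23.2, 171.8]
tool_rot: [[0.898, 0.44, 0.003], [0.44, -0.898, 0.0], [0.003, 0.001, -1.0]]
contact_force: [0.7, -0.1, -0.6]
finger_gap: 79.6
finger_force: 0.0
```

>>> drive_tool --rows '[[[-0.002, 0.045, 0, 0, 0, 0, 0.08], [-0.002, 0.045, -0.02, 0, 0, 0, 0.08], [-0.002, 0.007, -0.04, 0, 0, 0, 0.08], [0, 0, -0.03, 0, 0, 0, 0.08], [0, 0, 0, 0, 0, 0, 0.08]]]'

```text
time: 7.85
eef_pos: [430.5, 119.0, 76.7]
tool_rot: [[0.896, 0.443, -0.009], [0.443, -0.896, -0.002], [-0.009, -0.002, -1.0]]
contact_force: [-0.8, 0.1, -0.8]
finger_gap: 80.0
finger_force: 0.0
```

Run:
```python
from h import *
d=snap('wrist','w6'); s=ctrl.read_state(); print(s['eef_pos'],s['contact_force'],s['finger_gap'])
o=proj(d,(436,119,18),True);print(o)
print(np.array([[d['frame'][int(o[1])+j,int(o[0])+i] for i in range(-60,61,20)] for j in(-20,0,20)]).tolist())
B=snap('side','side6'); print(proj(B,(443,-113.6,52)))
a=cv2.imread('pics/w6.png'); b=cv2.imread('pics/side6.png')[140:220,270:370]
cv2.imwrite('pics/c6.png',np.hstack([cv2.resize(a,(440,330)),cv2.resize(b,(330,330))]))
```

```text
[432.53639224 119.03110652  78.86674702] [ 0.24304421 -0.74584773  0.82114467] 79.71904886991288
(np.float64(283.8221213699167), np.float64(226.6524372567841))
[[[57, 99, 79], [221, 178, 127], [206, 164, 117], [222, 180, 129], [205, 164, 117], [208, 168, 120], [56, 98, 77]], [[54, 98, 77], [222, 181, 129], [145, 117, 85], [54, 97, 78], [209, 168, 119], [213, 169, 121], [59, 108, 85]], [[52, 95, 75], [223, 182, 129], [213, 169, 120], [218, 174, 125], [214, 170, 121], [102, 115, 87], [80, 144, 115]]]
(np.float64(318.9684345757409), np.float64(181.99146895224516))
```

View pics/c6.png

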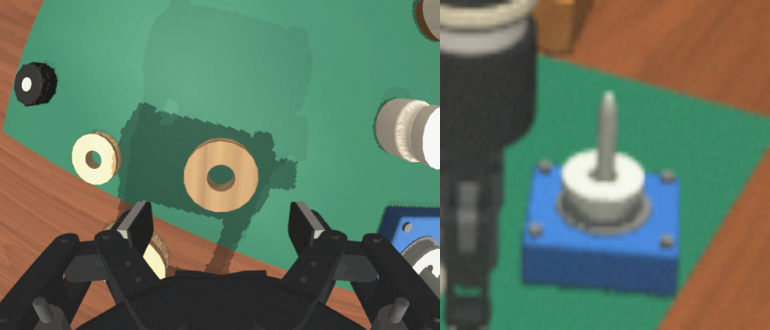

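The flange lies flat on the shoulder in the side crop. The wrist view shows the medium wheel at about (281,223), with the big and small ones outside the fingers.

```bash
cat >> h.py <<'E'
wood=lambda f:(f[:,:,0]>f[:,:,1]+15)&(f[:,:,0]>120)
E
python3 - <<'E'
from h import *
d=load('w6'); print(disc(d,281,223,18,60,wood), ctrl.read_state()['eef_pos'])
E
```

```text
(array([436.1, 121.1]), array([57.4, 60.2]), array([436.3, 121.5]), 60.5) [434.45936817 119.14208991  80.58533412]
```

>>> drive_tool --rows '[[[0.001, 0.002, -0.03, 0, 0, 0, 0.076], [0, 0, -0.025, 0, 0, 0, 0.074], [0, 0, -0.013, 0, 0, 0, 0.074], [0, 0, -0.003, 0, 0, 0, 0.074], [0, 0, 0, 0, 0, 0, 0.074]]]'

```text
time: 8.45
eef_pos: [436.6, 121.1, 10.2]
tool_rot: [[0.897, 0.441, 0.001], [0.441, -0.897, 0.0], [0.001, 0.0, -1.0]]
contact_force: [-0.2, 0.8, -0.1]
finger_gap: 74.0
finger_force: 0.0
```

>>> drive_tool --rows '[[[0, 0, 0, 0, 0, 0, 0.054], [0, 0, 0, 0, 0, 0, 0.054], [0, 0, 0, 0, 0, 0, 0.054], [0, 0, 0, 0, 0, 0, 0.054], [0, 0, 0, 0, 0, 0, 0.054]]]'

```text
time: 8.95
eef_pos: [437.2, 121.4, 11.1]
tool_rot: [[0.897, 0.442, 0.003], [0.442, -0.897, 0.0], [0.003, 0.001, -1.0]]
contact_force: [-0.9, -0.7, 5.8]
finger_gap: 55.8
finger_force: 32.1
```

>>> drive_tool --rows '[[[0, 0, 0.01, 0, 0, 0, 0.054], [0, 0, 0.04, 0, 0, 0, 0.054], [0, 0, 0.045, 0, 0, 0, 0.054], [0, 0, 0.045, 0, 0, 0, 0.054], [0, 0, 0, 0, 0, 0, 0.054]]]'

```text
time: 9.45
eef_pos: [441.1, 122.5, 157.6]
tool_rot: [[0.897, 0.442, 0.015], [0.442, -0.897, 0.003], [0.015, 0.004, -1.0]]
contact_force: [0.4, 0.4, 0.1]
finger_gap: 56.0
finger_force: 32.5
```

Run:
```python
from h import *
s=ctrl.read_state(); print(s['eef_pos'])
d=snap('wrist','w7'); s=ctrl.read_state(); print(s['eef_pos'],s['contact_force'],s['finger_gap'])
p=np.array(s['eef_pos']); print(disc(d,281,275,p[2]-10+18,62,lambda f:(f[:,:,0]>f[:,:,2]+40)&(f[:,:,0]>f[:,:,1]+20)&(f[:,:,1]>95)))
```

```text
[441.09219406 122.46358941 157.60639142]
[439.0804371  122.04150749 154.45705232] [ 0.45752447 -0.28627437 -1.15826055] 55.956744325515224
(array([436.6, 117.7]), array([60.4, 73.8]), array([438.8, 117.2]), 71.5)
```

>>> drive_tool --rows '[[[0.0013, -0.045, 0, 0, 0, 0, 0.054], [0.0013, -0.045, 0, 0, 0, 0, 0.054], [0.0013, -0.045, 0, 0, 0, 0, 0.054], [0.0013, -0.045, 0, 0, 0, 0, 0.054], [0.0013, -0.035, 0, 0, 0, 0, 0.054]]]'

```text
time: 10.0
eef_pos: [440.8, -95.7, 148.4]
tool_rot: [[0.897, 0.441, -0.002], [0.441, -0.897, 0.0], [-0.001, -0.001, -1.0]]
contact_force: [0.8, -1.1, -1.1]
finger_gap: 56.1
finger_force: 32.6
```

>>> drive_tool --rows '[[[0, -0.0197, -0.01, 0, 0, 0, 0.054], [0, 0, -0.017, 0, 0, 0, 0.054], [0, 0, 0, 0, 0, 0, 0.054], [0, 0, 0, 0, 0, 0, 0.054]]]'

```text
time: 10.4
eef_pos: [440.8, -113.0, 121.3]
tool_rot: [[0.897, 0.442, -0.003], [0.442, -0.897, 0.001], [-0.002, -0.002, -1.0]]
contact_force: [0.5, 0.2, -1.2]
finger_gap: 56.6
finger_force: 32.5
```

```bash
cat >> h.py <<'E'
def rowsof(d,w,r0,r1,mask,step=2):
    f=d['frame'].astype(int)
    for r in range(r0,r1,step):
        x=np.nonzero(mask(f[r:r+1,w[0]:w[1]])[0])[0]
        if len(x): print(r,w[0]+x.min(),w[0]+x.max(),len(x),'mid',w[0]+(x.min()+x.max())/2)
E
python3 - <<'E'
from h import *
s=ctrl.read_state(); print(s['eef_pos'],s['contact_force'])
out=[]
for n,c in(('scene',(240,155)),('side',(320,158))):
    d=snap(n,n+'8'); s=ctrl.read_state(); print(s['eef_pos'])
    rowsof(d,(c[0]-30,c[0]+30),c[1]-16,c[1]+8,lambda f:(f[:,:,0]>f[:,:,2]+35)&(f[:,:,0]>150))
    rowsof(d,(c[0]-6,c[0]+7),c[1]+6,c[1]+18,lambda f:(f.max(2)-f.min(2)<40))
    out.append(cv2.resize(cv2.imread(f'pics/{n}8.png')[c[1]-40:c[1]+40,c[0]-40:c[0]+40],(400,400),interpolation=cv2.INTER_CUBIC))
cv2.imwrite('pics/c8.png',np.hstack(out))
E
```

```text
[ 440.84262885 -112.98970954  121.25883576] [ 0.53514781  0.21510954 -1.20627939]
[ 441.63281235 -113.02940694  122.00980923]
143 243 243 1 mid 243.0
145 232 248 17 mid 240.0
147 230 250 21 mid 240.0
149 229 250 22 mid 239.5
151 229 267 17 mid 248.0
153 229 250 22 mid 239.5
155 230 249 20 mid 239.5
157 235 243 9 mid 239.0
159 232 250 8 mid 241.0
161 211 248 18 mid 229.5
165 238 242 5 mid 240.0
167 238 243 6 mid 240.5
169 238 243 6 mid 240.5
171 239 243 5 mid 241.0
[ 442.13058079 -113.02979798  122.48976212]
142 333 347 15 mid 340.0
144 331 344 14 mid 337.5
146 330 342 13 mid 336.0
148 330 347 13 mid 338.5
150 312 345 17 mid 328.5
152 311 338 16 mid 324.5
154 310 334 16 mid 322.0
156 312 346 15 mid 329.0
158 313 349 14 mid 331.0
160 311 349 20 mid 330.0
162 312 349 15 mid 330.5
164 326 328 3 mid 327.0
164 317 326 10 mid 321.5
166 318 324 7 mid 321.0
168 318 323 6 mid 320.5
170 318 323 6 mid 320.5
172 318 323 6 mid 320.5
174 318 322 5 mid 320.0
```

View pics/c8.png

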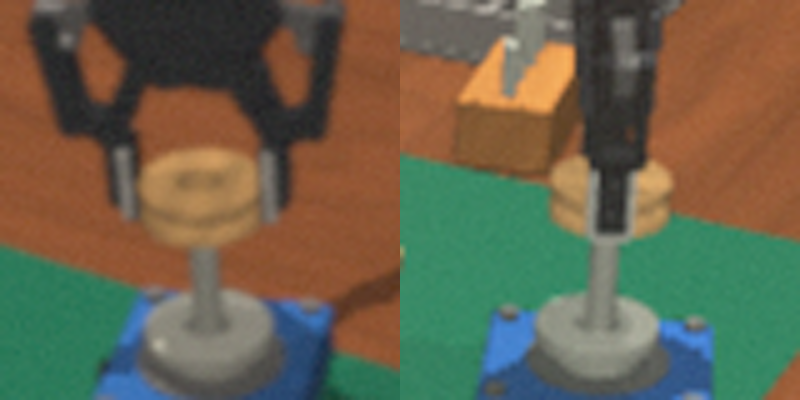

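The wheel is level over the arbor. The scene view is aligned, and the side view is about 1.5 mm off, most of which is the arm still settling.

>>> drive_tool --rows '[[[0.0006, 0.0003, 0, 0, 0, 0, 0.054], [0, 0, -0.016, 0, 0, 0, 0.054], [0, 0, -0.018, 0, 0, 0, 0.054], [0, 0, -0.018, 0, 0, 0, 0.054], [0, 0, 0, 0, 0, 0, 0.054]]]'

```text
time: 11.0
eef_pos: [441.0, -112.2, 68.6]
tool_rot: [[0.897, 0.443, -0.004], [0.443, -0.897, 0.001], [-0.003, -0.003, -1.0]]
contact_force: [-0.6, 0.3, -0.6]
finger_gap: 56.2
finger_force: 32.5
```

>>> drive_tool --rows '[[[0, 0, -0.003, 0, 0, 0, 0.054], [0, 0, -0.002, 0, 0, 0, 0.054], [0, 0, -0.001, 0, 0, 0, 0.054], [0, 0, 0, 0, 0, 0, 0.054]]]'

```text
time: 11.4
eef_pos: [443.2, -113.3, 64.9]
tool_rot: [[0.897, 0.442, 0.001], [0.442, -0.897, -0.0], [0.001, 0.001, -1.0]]
contact_force: [0.3, -0.0, -0.4]
finger_gap: 56.4
finger_force: 32.6
```

>>> drive_tool --rows '[[[0, 0, -0.001, 0, 0, 0, 0.054], [0, 0, 0, 0, 0, 0, 0.054]]]'

```text
time: 11.6
eef_pos: [442.8, -113.3, 63.5]
tool_rot: [[0.897, 0.442, 0.0], [0.442, -0.897, -0.0], [0.0, 0.0, -1.0]]
contact_force: [-0.4, 0.3, 0.4]
finger_gap: 56.0
finger_force: 32.6
```

>>> drive_tool --rows '[[[0, 0, -0.001, 0, 0, 0, 0.054], [0, 0, 0, 0, 0, 0, 0.054], [0, 0, 0, 0, 0, 0, 0.054]]]'

```text
time: 11.9
eef_pos: [442.9, -113.3, 63.1]
tool_rot: [[0.897, 0.442, 0.0], [0.442, -0.897, -0.0], [0.0, 0.0, -1.0]]
contact_force: [-2.3, 0.6, 5.1]
finger_gap: 56.1
finger_force: 33.1
```

>>> drive_tool --rows '[[[0, 0, -0.001, 0, 0, 0, 0.054], [0, 0, 0, 0, 0, 0, 0.054], [0, 0, 0, 0, 0, 0, 0.054]]]'

```text
time: 12.2
eef_pos: [442.9, -113.3, 63.0]
tool_rot: [[0.897, 0.442, -0.0], [0.442, -0.897, 0.0], [-0.0, -0.0, -1.0]]
contact_force: [-5.4, 1.5, 14.3]
finger_gap: 56.1
finger_force: 33.9
```

>>> drive_tool --rows '[[[0, 0, 0.001, 0, 0, 0, 0.058], [0, 0, 0, 0, 0, 0, 0.074], [0, 0, 0, 0, 0, 0, 0.074], [0, 0, 0.01, 0, 0, 0, 0.074], [0, 0, 0.03, 0, 0, 0, 0.07]]]'

```text
time: 12.7
eef_pos: [439.8, -112.3, 100.1]
tool_rot: [[0.897, 0.442, -0.007], [0.442, -0.897, 0.002], [-0.005, -0.005, -1.0]]
contact_force: [0.3, 0.4, -1.1]
finger_gap: 70.2
finger_force: 0.0
```

>>> drive_tool --rows '[[[0, 0, 0.04, 0, 0, 0, 0.06], [0, 0, 0.028, 0, 0, 0, 0.06], [0.0246, 0.0356, 0, 0, 0, 0, 0.06], [0.0246, 0.0356, 0, 0, 0, 0, 0.06], [0.0246, 0.0356, 0, 0, 0, 0, 0.06]]]'

```text
time: 13.2
eef_pos: [517.6, -5.5, 171.7]
tool_rot: [[0.898, 0.441, 0.002], [0.441, -0.898, -0.0], [0.002, 0.001, -1.0]]
contact_force: [-0.1, 0.2, 0.6]
finger_gap: 59.7
finger_force: 0.0
```

>>> drive_tool --rows '[[[0.0246, 0.0356, 0, 0, 0, 0, 0.06], [0.0246, 0.0356, 0, 0, 0, 0, 0.06], [0.0246, 0.0356, 0, 0, 0, 0, 0.06], [0.0246, 0.0356, 0, 0, 0, 0, 0.06], [0.0246, 0.0356, 0, 0, 0, 0, 0.06]]]'

```text
time: 13.7
eef_pos: [640.3, 173.3, 170.7]
tool_rot: [[0.897, 0.442, 0.0], [0.442, -0.897, -0.0], [0.0, 0.0, -1.0]]
contact_force: [0.1, -1.0, -0.1]
finger_gap: 60.0
finger_force: 0.0
```

>>> drive_tool --rows '[[[0, 0, -0.045, 0, 0, 0, 0.06], [0, 0, -0.045, 0, 0, 0, 0.06], [0, 0, 0, 0, 0, 0, 0.06], [0, 0, 0, 0, 0, 0, 0.06]]]'

```text
time: 14.1
eef_pos: [638.5, 171.4, 79.6]
tool_rot: [[0.897, 0.442, -0.003], [0.442, -0.897, -0.001], [-0.003, -0.001, -1.0]]
contact_force: [0.8, -0.3, 1.4]
finger_gap: 60.2
finger_force: 0.0
```

```bash
cat >> h.py <<'E'
brass=lambda f:(f[:,:,0]>f[:,:,1]+10)&(f[:,:,0]>f[:,:,2]+40)
E
python3 - <<'E'
from h import *
d=snap('wrist','w9'); s=ctrl.read_state(); print(s['eef_pos'],s['contact_force'],s['finger_gap'])
u,v=map(int,proj(d,(639.5,172,12),True)); print(u,v)
print(disc(d,u,v,12,45,brass))
a=cv2.imread('pics/w9.png'); b=snap('side','side9'); b=cv2.imread('pics/side9.png')[130:230,260:390]
cv2.imwrite('pics/c9.png',np.hstack([cv2.resize(a,(400,300)),cv2.resize(b,(390,300))]))
E
```

```text
[640.39760406 171.61432983  81.93515115] [0.07694078 1.01631028 0.39779575] 60.04964786854913
279 228
(array([639.6, 173.8]), array([31.3, 33.4]), array([639.6, 174. ]), 33.4)
```

View pics/c9.png

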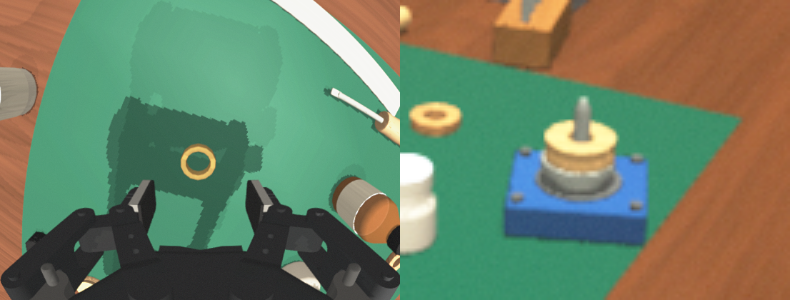

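The wheel lies flat on the flange. The spacer is at (640,174) with a 32 mm diameter.

>>> drive_tool --rows '[[[-0.0012, 0.002, -0.03, 0, 0, 0, 0.052], [0, 0, -0.025, 0, 0, 0, 0.052], [0, 0, -0.011, 0, 0, 0, 0.05], [0, 0, 0, 0, 0, 0, 0.05], [0, 0, 0, 0, 0, 0, 0.05]]]'

```text
time: 14.7
eef_pos: [639.9, 173.8, 16.4]
tool_rot: [[0.897, 0.442, 0.003], [0.442, -0.897, 0.001], [0.003, 0.001, -1.0]]
contact_force: [0.1, -0.1, 0.9]
finger_gap: 49.8
finger_force: 0.0
```

>>> drive_tool --rows '[[[0, 0, 0, 0, 0, 0, 0.028], [0, 0, 0, 0, 0, 0, 0.028], [0, 0, 0, 0, 0, 0, 0.028], [0, 0, 0, 0, 0, 0, 0.028], [0, 0, 0, 0, 0, 0, 0.028]]]'

```text
time: 15.2
eef_pos: [640.1, 174.0, 16.7]
tool_rot: [[0.897, 0.442, 0.004], [0.442, -0.897, 0.001], [0.004, 0.001, -1.0]]
contact_force: [-0.8, -0.6, 7.0]
finger_gap: 30.0
finger_force: 30.2
```

>>> drive_tool --rows '[[[0, 0, 0.01, 0, 0, 0, 0.028], [0, 0, 0.04, 0, 0, 0, 0.028], [0, 0, 0.045, 0, 0, 0, 0.028], [0, 0, 0.045, 0, 0, 0, 0.028], [0, 0, 0, 0, 0, 0, 0.028]]]'

```text
time: 15.7
eef_pos: [643.6, 174.9, 164.1]
tool_rot: [[0.897, 0.442, 0.015], [0.442, -0.897, 0.004], [0.015, 0.003, -1.0]]
contact_force: [1.2, 0.0, 0.5]
finger_gap: 29.8
finger_force: 29.9
```

Run:
```python
from h import *
s=ctrl.read_state(); print(s['eef_pos'])
d=snap('wrist','w10'); s=ctrl.read_state(); print(s['eef_pos'],s['contact_force'],s['finger_gap'])
p=np.array(s['eef_pos']); print(disc(d,281,275,p[2]-16+12,40,brass))
```

```text
[643.62879636 174.94665837 164.13973182]
[641.69368523 174.46180875 160.49098225] [-0.00928456 -0.61789517 -1.48651413] 29.93072884900888
(array([642.8, 173.8]), array([31.9, 35.3]), array([642.8, 174. ]), 35.3)
```

>>> drive_tool --rows '[[[-0.0246, -0.036, 0, 0, 0, 0, 0.028], [-0.0246, -0.036, 0, 0, 0, 0, 0.028], [-0.0246, -0.036, 0, 0, 0, 0, 0.028], [-0.0246, -0.036, 0, 0, 0, 0, 0.028], [-0.0246, -0.036, 0, 0, 0, 0, 0.028]]]'

```text
time: 16.25
eef_pos: [512.9, -7.4, 152.9]
tool_rot: [[0.897, 0.443, -0.003], [0.443, -0.897, 0.0], [-0.002, -0.001, -1.0]]
contact_force: [0.1, -0.3, 1.1]
finger_gap: 29.9
finger_force: 29.9
```

>>> drive_tool --rows '[[[-0.0246, -0.036, 0, 0, 0, 0, 0.028], [-0.0246, -0.036, 0, 0, 0, 0, 0.028], [-0.0246, -0.0356, 0, 0, 0, 0, 0.028], [0, 0, 0, 0, 0, 0, 0.028], [0, 0, 0, 0, 0, 0, 0.028]]]'

```text
time: 16.75
eef_pos: [440.4, -114.3, 153.4]
tool_rot: [[0.898, 0.439, -0.001], [0.439, -0.898, 0.001], [-0.001, -0.001, -1.0]]
contact_force: [0.3, -1.6, -1.0]
finger_gap: 29.8
finger_force: 29.9
```

>>> drive_tool --rows '[[[0, 0, -0.016, 0, 0, 0, 0.028], [0, 0, -0.012, 0, 0, 0, 0.028], [0, 0, 0, 0, 0, 0, 0.028], [0, 0, 0, 0, 0, 0, 0.028], [0, 0, 0, 0, 0, 0, 0.028]]]'

```text
time: 17.25
eef_pos: [442.1, -113.6, 126.6]
tool_rot: [[0.897, 0.443, 0.0], [0.443, -0.897, -0.0], [0.0, 0.0, -1.0]]
contact_force: [0.5, -0.2, -0.1]
finger_gap: 29.4
finger_force: 29.9
```

Run:
```python
from h import *
s=ctrl.read_state(); print(s['eef_pos'],s['contact_force'])
out=[]
for n,c in(('scene',(240,155)),('side',(320,158))):
    d=snap(n,n+'11'); s=ctrl.read_state(); print(s['eef_pos'])
    rowsof(d,(c[0]-6,c[0]+7),c[1]+4,c[1]+14,lambda f:(f.max(2)-f.min(2)<40))
    out.append(cv2.resize(cv2.imread(f'pics/{n}11.png')[c[1]-40:c[1]+40,c[0]-40:c[0]+40],(400,400),interpolation=cv2.INTER_CUBIC))
cv2.imwrite('pics/c11.png',np.hstack(out))
```

```text
[ 442.12214716 -113.59557123  126.57714468] [ 0.45765117 -0.19122953 -0.14320313]
[ 442.17768816 -113.76308496  126.76357537]
163 238 242 5 mid 240.0
165 238 242 5 mid 240.0
167 238 242 5 mid 240.0
[ 442.18355907 -113.88220813  126.86960474]
162 316 326 11 mid 321.0
164 319 322 4 mid 320.5
166 318 323 6 mid 320.5
168 318 323 6 mid 320.5
170 317 323 7 mid 320.0
```

View pics/c11.png

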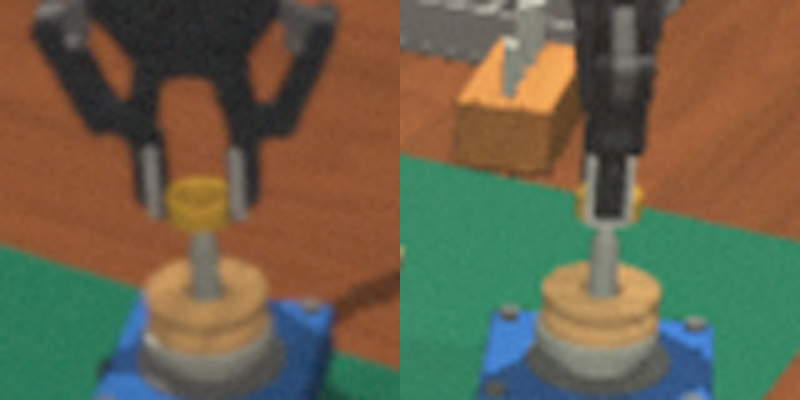

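The spacer is level, about 1 mm off the axis in each view. I'll correct and lower it.

>>> drive_tool --rows '[[[0.0008, 0.0011, 0, 0, 0, 0, 0.028], [0, 0, -0.01, 0, 0, 0, 0.028], [0, 0, -0.012, 0, 0, 0, 0.028], [0, 0, -0.012, 0, 0, 0, 0.028], [0, 0, 0, 0, 0, 0, 0.028]]]'

```text
time: 17.85
eef_pos: [440.0, -112.2, 89.4]
tool_rot: [[0.897, 0.442, -0.005], [0.442, -0.897, 0.002], [-0.004, -0.004, -1.0]]
contact_force: [-0.9, -0.5, -0.4]
finger_gap: 29.5
finger_force: 29.9
```

>>> drive_tool --rows '[[[0, 0, -0.002, 0, 0, 0, 0.028], [0, 0, -0.002, 0, 0, 0, 0.028], [0, 0, -0.001, 0, 0, 0, 0.028], [0, 0, 0, 0, 0, 0, 0.028]]]'

```text
time: 18.25
eef_pos: [442.5, -113.0, 87.5]
tool_rot: [[0.897, 0.442, 0.0], [0.442, -0.897, -0.0], [0.0, 0.0, -1.0]]
contact_force: [-0.7, 0.1, -1.1]
finger_gap: 29.7
finger_force: 29.9
```

>>> drive_tool --rows '[[[0, 0, -0.001, 0, 0, 0, 0.028], [0, 0, 0, 0, 0, 0, 0.028], [0, 0, 0, 0, 0, 0, 0.028]]]'

```text
time: 18.55
eef_pos: [442.7, -113.0, 86.7]
tool_rot: [[0.897, 0.442, 0.001], [0.442, -0.897, -0.0], [0.001, 0.001, -1.0]]
contact_force: [-0.0, 0.3, 1.6]
finger_gap: 29.7
finger_force: 30.0
```

>>> drive_tool --rows '[[[0, 0, -0.001, 0, 0, 0, 0.028], [0, 0, 0, 0, 0, 0, 0.028], [0, 0, 0, 0, 0, 0, 0.028]]]'

```text
time: 18.85
eef_pos: [442.8, -113.0, 86.6]
tool_rot: [[0.897, 0.442, 0.001], [0.442, -0.897, -0.0], [0.0, 0.0, -1.0]]
contact_force: [-2.9, 0.5, 9.2]
finger_gap: 29.7
finger_force: 30.8
```

>>> drive_tool --rows '[[[0, 0, 0.001, 0, 0, 0, 0.029], [0, 0, 0, 0, 0, 0, 0.05], [0, 0, 0, 0, 0, 0, 0.05], [0, 0, 0.01, 0, 0, 0, 0.05], [0, 0, 0.03, 0, 0, 0, 0.06]]]'

```text
time: 19.35
eef_pos: [439.5, -112.0, 124.0]
tool_rot: [[0.897, 0.442, -0.007], [0.442, -0.897, 0.002], [-0.005, -0.005, -1.0]]
contact_force: [-0.1, -0.8, -0.1]
finger_gap: 60.1
finger_force: 0.0
```

>>> drive_tool --rows '[[[0, 0, 0.03, 0, 0, 0, 0.07], [0.0362, -0.0171, 0, 0, 0, 0, 0.07], [0.0362, -0.0171, 0, 0, 0, 0, 0.07], [0.0362, -0.0171, 0, 0, 0, 0, 0.07], [0.0362, -0.0171, 0, 0, 0, 0, 0.07]]]'

```text
time: 19.85
eef_pos: [588.6, -182.0, 157.1]
tool_rot: [[0.897, 0.442, 0.001], [0.442, -0.897, -0.0], [0.001, 0.001, -1.0]]
contact_force: [0.4, 0.5, 0.6]
finger_gap: 70.0
finger_force: 0.0
```

>>> drive_tool --rows '[[[0.0362, -0.0171, 0, 0, 0, 0, 0.07], [0, 0, -0.04, 0, 0, 0, 0.07], [0, 0, -0.038, 0, 0, 0, 0.07], [0, 0, 0, 0, 0, 0, 0.07], [0, 0, 0, 0, 0, 0, 0.07]]]'

```text
time: 20.35
eef_pos: [622.5, -198.1, 77.8]
tool_rot: [[0.897, 0.442, -0.002], [0.442, -0.897, 0.001], [-0.002, -0.002, -1.0]]
contact_force: [-0.3, 0.3, 0.4]
finger_gap: 70.0
finger_force: 0.0
```

Run:
```python
from h import *
d=snap('wrist','w12'); s=ctrl.read_state(); print(s['eef_pos'],s['contact_force'],s['finger_gap'])
u,v=map(int,proj(d,(623.5,-198.5,12),True)); print(u,v)
print(disc(d,u,v,12,50,brass))
a=cv2.imread('pics/w12.png'); b=snap('side','side12'); b=cv2.imread('pics/side12.png')[130:230,260:390]
cv2.imwrite('pics/c12.png',np.hstack([cv2.resize(a,(400,300)),cv2.resize(b,(390,300))]))
```

```text
[ 623.99869126 -198.59202671   79.74445849] [0.18610434 0.38963319 0.43359312] 69.96133654402554
281 230
(array([ 623.6, -197.9]), array([47. , 48.7]), array([ 623.9, -198. ]), 48.8)
```

View pics/c12.png

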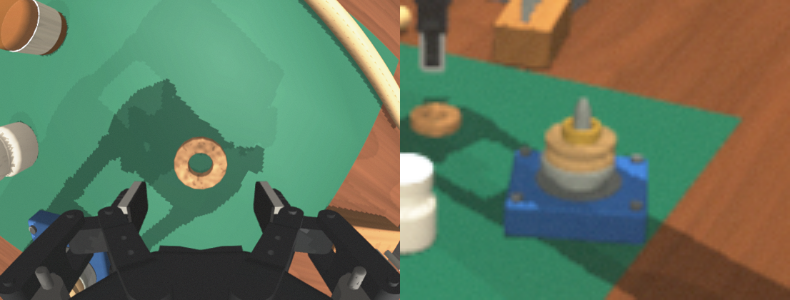

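The spacer is seated. The cork is at (623.7,-197.9) with a 48 mm diameter.

>>> drive_tool --rows '[[[-0.0002, 0.0007, -0.03, 0, 0, 0, 0.066], [0, 0, -0.025, 0, 0, 0, 0.066], [0, 0, -0.011, 0, 0, 0, 0.064], [0, 0, 0, 0, 0, 0, 0.064], [0, 0, 0, 0, 0, 0, 0.064]]]'

```text
time: 20.95
eef_pos: [624.4, -198.1, 14.2]
tool_rot: [[0.897, 0.442, 0.003], [0.442, -0.897, -0.001], [0.002, 0.002, -1.0]]
contact_force: [0.2, 1.5, 0.7]
finger_gap: 64.0
finger_force: 0.0
```

>>> drive_tool --rows '[[[0, 0, 0, 0, 0, 0, 0.044], [0, 0, 0, 0, 0, 0, 0.044], [0, 0, 0, 0, 0, 0, 0.044], [0, 0, 0, 0, 0, 0, 0.044], [0, 0, 0, 0, 0, 0, 0.044]]]'

```text
time: 21.45
eef_pos: [624.8, -198.3, 14.9]
tool_rot: [[0.897, 0.442, 0.003], [0.442, -0.897, -0.001], [0.003, 0.003, -1.0]]
contact_force: [-1.2, 0.4, 6.4]
finger_gap: 46.5
finger_force: 30.3
```

>>> drive_tool --rows '[[[0, 0, 0.01, 0, 0, 0, 0.044], [0, 0, 0.04, 0, 0, 0, 0.044], [0, 0, 0.045, 0, 0, 0, 0.044], [0, 0, 0.045, 0, 0, 0, 0.044], [0, 0, 0, 0, 0, 0, 0.044]]]'

```text
time: 21.95
eef_pos: [628.7, -199.7, 162.6]
tool_rot: [[0.897, 0.442, 0.015], [0.442, -0.897, -0.006], [0.011, 0.012, -1.0]]
contact_force: [1.4, 0.4, 1.0]
finger_gap: 46.2
finger_force: 31.0
```

Run:
```python
from h import *
s=ctrl.read_state(); print(s['eef_pos'])
d=snap('wrist','w13'); s=ctrl.read_state(); print(s['eef_pos'],s['contact_force'],s['finger_gap'])
p=np.array(s['eef_pos']); print(disc(d,281,275,p[2]-14+12,50,brass))
```

```text
[ 628.65949382 -199.65021209  162.63249049]
[ 626.74137177 -198.99206204  158.96909991] [ 0.38441459 -0.11058931 -0.6771204 ] 46.40465465535617
(array([ 627.4, -201.1]), array([47.7, 50.4]), array([ 627.7, -201.2]), 50.5)
```

>>> drive_tool --rows '[[[-0.0363, 0.017, 0, 0, 0, 0, 0.044], [-0.0363, 0.017, 0, 0, 0, 0, 0.044], [-0.0363, 0.017, 0, 0, 0, 0, 0.044], [-0.0363, 0.017, 0, 0, 0, 0, 0.044], [-0.0363, 0.0172, 0, 0, 0, 0, 0.044]]]'

```text
time: 22.5
eef_pos: [439.2, -111.6, 151.1]
tool_rot: [[0.897, 0.442, -0.002], [0.442, -0.897, 0.001], [-0.002, -0.002, -1.0]]
contact_force: [0.2, 0.2, 0.9]
finger_gap: 46.4
finger_force: 31.0
```

>>> drive_tool --rows '[[[0, 0, -0.016, 0, 0, 0, 0.044], [0, 0, -0.012, 0, 0, 0, 0.044], [0, 0, 0, 0, 0, 0, 0.044], [0, 0, 0, 0, 0, 0, 0.044], [0, 0, 0, 0, 0, 0, 0.044]]]'

```text
time: 23.0
eef_pos: [442.6, -112.9, 124.6]
tool_rot: [[0.897, 0.442, 0.0], [0.442, -0.897, -0.0], [0.0, 0.0, -1.0]]
contact_force: [-0.5, 0.1, -0.5]
finger_gap: 46.7
finger_force: 31.1
```

Run:
```python
from h import *
s=ctrl.read_state(); print(s['eef_pos'],s['contact_force'])
out=[]
for n,c in(('scene',(240,155)),('side',(320,158))):
    d=snap(n,n+'14'); s=ctrl.read_state(); print(s['eef_pos'])
    rowsof(d,(c[0]-24,c[0]+24),c[1]-10,c[1]+8,lambda f:(f[:,:,0]>f[:,:,2]+50)&(f[:,:,0]>150))
    out.append(cv2.resize(cv2.imread(f'pics/{n}14.png')[c[1]-40:c[1]+40,c[0]-40:c[0]+40],(400,400),interpolation=cv2.INTER_CUBIC))
cv2.imwrite('pics/c14.png',np.hstack(out))
```

```text
[ 442.58846085 -112.88940179  124.57834782] [-0.53701322  0.12854568 -0.46315787]
[ 442.61952176 -112.90644883  124.70683265]
149 235 247 13 mid 241.0
151 231 263 19 mid 247.0
153 231 248 9 mid 239.5
155 231 248 9 mid 239.5
157 232 247 14 mid 239.5
159 236 242 7 mid 239.0
[ 442.55378439 -112.86253216  124.73116925]
148 330 342 13 mid 336.0
150 314 340 12 mid 327.0
152 311 335 13 mid 323.0
154 310 331 12 mid 320.5
156 312 341 11 mid 326.5
158 313 331 10 mid 322.0
160 315 343 10 mid 329.0
162 315 315 1 mid 315.0
```

View pics/c14.png

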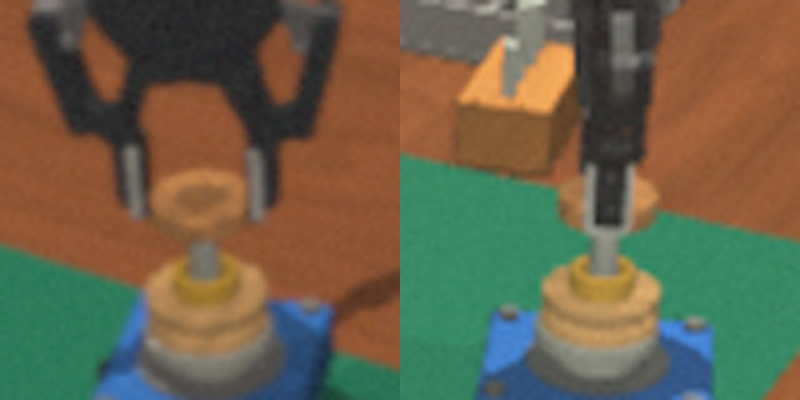

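The cork is aligned to under 1 mm. Lowering it.

>>> drive_tool --rows '[[[0.0008, 0.0004, 0, 0, 0, 0, 0.044], [0, 0, -0.01, 0, 0, 0, 0.044], [0, 0, -0.011, 0, 0, 0, 0.044], [0, 0, 0, 0, 0, 0, 0.044], [0, 0, 0, 0, 0, 0, 0.044]]]'

```text
time: 23.6
eef_pos: [441.6, -111.8, 102.3]
tool_rot: [[0.897, 0.442, -0.002], [0.442, -0.897, 0.001], [-0.001, -0.001, -1.0]]
contact_force: [1.0, 0.6, -0.2]
finger_gap: 46.5
finger_force: 31.1
```

>>> drive_tool --rows '[[[0, 0, -0.002, 0, 0, 0, 0.044], [0, 0, -0.002, 0, 0, 0, 0.044], [0, 0, -0.001, 0, 0, 0, 0.044], [0, 0, 0, 0, 0, 0, 0.044], [0, 0, 0, 0, 0, 0, 0.044]]]'

```text
time: 24.1
eef_pos: [442.5, -112.1, 98.4]
tool_rot: [[0.897, 0.442, 0.0], [0.442, -0.897, -0.0], [0.0, 0.0, -1.0]]
contact_force: [-0.1, 0.6, -0.8]
finger_gap: 46.6
finger_force: 31.1
```

>>> drive_tool --rows '[[[0, 0, -0.001, 0, 0, 0, 0.044], [0, 0, 0, 0, 0, 0, 0.044], [0, 0, 0, 0, 0, 0, 0.044]]]'

```text
time: 24.4
eef_pos: [442.4, -112.1, 97.3]
tool_rot: [[0.897, 0.442, -0.0], [0.442, -0.897, 0.0], [0.0, -0.0, -1.0]]
contact_force: [0.0, 1.0, 0.1]
finger_gap: 46.9
finger_force: 31.1
```

>>> drive_tool --rows '[[[0, 0, -0.001, 0, 0, 0, 0.044], [0, 0, 0, 0, 0, 0, 0.044], [0, 0, 0, 0, 0, 0, 0.044]]]'

```text
time: 24.7
eef_pos: [442.6, -112.1, 96.9]
tool_rot: [[0.897, 0.442, 0.0], [0.442, -0.897, -0.0], [0.0, 0.0, -1.0]]
contact_force: [-2.3, 1.2, 5.7]
finger_gap: 46.8
finger_force: 31.5
```

>>> drive_tool --rows '[[[0, 0, 0.001, 0, 0, 0, 0.046], [0, 0, 0, 0, 0, 0, 0.066], [0, 0, 0, 0, 0, 0, 0.066], [0, 0, 0.01, 0, 0, 0, 0.066], [0, 0, 0.03, 0, 0, 0, 0.066]]]'

```text
time: 25.2
eef_pos: [439.7, -111.3, 135.1]
tool_rot: [[0.897, 0.442, -0.007], [0.442, -0.897, 0.002], [-0.005, -0.005, -1.0]]
contact_force: [1.1, 0.7, -0.3]
finger_gap: 65.9
finger_force: 0.0
```

>>> drive_tool --rows '[[[0, 0, 0.03, 0, 0, 0, 0.066], [-0.0005, 0.0422, 0, 0, 0, 0, 0.066], [-0.0005, 0.0422, 0, 0, 0, 0, 0.066], [-0.0005, 0.0422, 0, 0, 0, 0, 0.066], [-0.0005, 0.0422, 0, 0, 0, 0, 0.066]]]'

```text
time: 25.7
eef_pos: [440.5, 58.1, 168.3]
tool_rot: [[0.897, 0.441, 0.002], [0.441, -0.897, 0.0], [0.002, 0.001, -1.0]]
contact_force: [0.4, 0.1, 0.5]
finger_gap: 65.6
finger_force: 0.0
```

>>> drive_tool --rows '[[[-0.0005, 0.0422, 0, 0, 0, 0, 0.066], [-0.0005, 0.0422, 0, 0, 0, 0, 0.066], [-0.0005, 0.0422, 0, 0, 0, 0, 0.066], [-0.0005, 0.0422, 0, 0, 0, 0, 0.066], [-0.0005, 0.0422, 0, 0, 0, 0, 0.066]]]'

```text
time: 26.2
eef_pos: [437.8, 269.6, 168.1]
tool_rot: [[0.897, 0.442, 0.001], [0.442, -0.897, 0.0], [0.001, 0.0, -1.0]]
contact_force: [0.5, -0.9, 0.2]
finger_gap: 66.0
finger_force: 0.0
```

>>> drive_tool --rows '[[[-0.0005, 0.0422, 0, 0, 0, 0, 0.066], [0, 0, -0.04, 0, 0, 0, 0.066], [0, 0, -0.035, 0, 0, 0, 0.066], [0, 0, 0, 0, 0, 0, 0.066], [0, 0, 0, 0, 0, 0, 0.066]]]'

```text
time: 26.7
eef_pos: [437.0, 309.6, 92.3]
tool_rot: [[0.897, 0.442, -0.001], [0.442, -0.897, -0.001], [-0.002, 0.0, -1.0]]
contact_force: [0.3, 0.3, -0.1]
finger_gap: 65.7
finger_force: 0.0
```

Run:
```python
from h import *
d=snap('wrist','w15'); s=ctrl.read_state(); print(s['eef_pos'],s['contact_force'],s['finger_gap'])
u,v=map(int,proj(d,(438,310,24),True)); print(u,v)
print('knob',disc(d,u,v,24,45,lambda f:(f.max(2)<75)&(f.max(2)-f.min(2)<25)))
print('dot',disc(d,u,v,24,25,lambda f:(f.min(2)>130)))
d=snap('side','side15')
for n,z in(('cork top',94),('tip',104)): print(n,proj(d,(443,-113.6,z)))
rowsof(d,(300,345),154,190,lambda f:(f[:,:,0]>f[:,:,2]+50)&(f[:,:,0]>150))
```

```text
[438.31301866 310.25664666  93.78496858] [-0.61521826 -0.77318713  0.14956505] 66.33992259185666
279 228
knob (array([439. , 309.6]), array([38.4, 43. ]), array([439.2, 309.8]), 42.9)
dot (array([436.7, 308.3]), array([11.8, 12. ]), array([436.7, 308.2]), 12.1)
cork top (np.float64(319.8921207216903), np.float64(166.6417301427647))
tip (np.float64(320.1178117650923), np.float64(162.89121533527089))
154 309 344 36 mid 326.5
156 318 344 27 mid 331.0
158 327 344 18 mid 335.5
160 337 344 8 mid 340.5
164 312 328 15 mid 320.0
166 311 330 15 mid 320.5
168 311 330 16 mid 320.5
170 313 329 17 mid 321.0
172 310 327 18 mid 318.5
174 308 331 23 mid 319.5
176 308 331 24 mid 319.5
178 309 331 23 mid 320.0
180 309 330 22 mid 319.5
182 309 330 22 mid 319.5
184 310 330 21 mid 320.0
186 314 327 14 mid 320.5
```

>>> drive_tool --rows '[[[-0.0015, -0.0017, -0.03, 0, 0, 0, 0.06], [0, 0, -0.03, 0, 0, 0, 0.056], [0, 0, -0.015, 0, 0, 0, 0.056], [0, 0, 0, 0, 0, 0, 0.056], [0, 0, 0, 0, 0, 0, 0.056]]]'

```text
time: 27.3
eef_pos: [437.1, 308.7, 18.6]
tool_rot: [[0.897, 0.442, 0.002], [0.442, -0.897, 0.001], [0.002, -0.0, -1.0]]
contact_force: [0.2, 0.1, -0.2]
finger_gap: 55.8
finger_force: 0.0
```

>>> drive_tool --rows '[[[0, 0, 0, 0, 0, 0, 0.034], [0, 0, 0, 0, 0, 0, 0.034], [0, 0, 0, 0, 0, 0, 0.034], [0, 0, 0, 0, 0, 0, 0.034], [0, 0, 0, 0, 0, 0, 0.034]]]'

```text
time: 27.8
eef_pos: [437.5, 309.2, 19.4]
tool_rot: [[0.897, 0.442, 0.003], [0.442, -0.897, 0.002], [0.004, -0.0, -1.0]]
contact_force: [-1.3, -1.0, 5.9]
finger_gap: 36.8
finger_force: 29.7
```

>>> drive_tool --rows '[[[0, 0, 0.01, 0, 0, 0, 0.034], [0, 0, 0.04, 0, 0, 0, 0.034], [0, 0, 0.045, 0, 0, 0, 0.034], [0, 0, 0.045, 0, 0, 0, 0.034], [0, 0, 0, 0, 0, 0, 0.034]]]'

```text
time: 28.3
eef_pos: [440.5, 311.2, 166.0]
tool_rot: [[0.897, 0.442, 0.012], [0.442, -0.897, 0.008], [0.015, -0.002, -1.0]]
contact_force: [0.3, 0.5, 0.7]
finger_gap: 36.5
finger_force: 30.2
```

>>> drive_tool --rows '[[[0, 0, 0, 0, 0, 0, 0.034], [0, 0, 0, 0, 0, 0, 0.034], [0, 0, 0, 0, 0, 0, 0.034]]]'

```text
time: 28.6
eef_pos: [434.5, 307.3, 155.3]
tool_rot: [[0.897, 0.442, -0.003], [0.442, -0.897, -0.002], [-0.004, 0.0, -1.0]]
contact_force: [0.5, 0.9, -0.4]
finger_gap: 36.6
finger_force: 30.2
```

Run:
```python
from h import *
d=snap('wrist','w16'); s=ctrl.read_state(); print(s['eef_pos'],s['contact_force'],s['finger_gap'])
p=s['eef_pos']; u,v=map(int,proj(d,(p[0],p[1],p[2]+4),True)); print(u,v)
print('dot',disc(d,u,v,p[2]+4,30,lambda f:(f.min(2)>110)&(f.max(2)-f.min(2)<40)))
```

```text
[434.63447535 307.3928257  155.27138027] [ 0.04947949  0.88386266 -0.51708937] 36.34529520103873
279 282
dot (array([433.2, 306. ]), array([12.3, 12.5]), array([433.2, 306. ]), 12.5)
```

>>> drive_tool --rows '[[[0.0007, -0.0422, 0, 0, 0, 0, 0.034], [0.0007, -0.0422, 0, 0, 0, 0, 0.034], [0.0007, -0.0422, 0, 0, 0, 0, 0.034], [0.0007, -0.0422, 0, 0, 0, 0, 0.034], [0.0007, -0.0422, 0, 0, 0, 0, 0.034]]]'

```text
time: 29.15
eef_pos: [438.3, 95.6, 155.9]
tool_rot: [[0.897, 0.443, -0.002], [0.443, -0.897, -0.0], [-0.002, -0.001, -1.0]]
contact_force: [1.5, 0.4, -0.7]
finger_gap: 36.6
finger_force: 30.3
```

>>> drive_tool --rows '[[[0.0007, -0.0422, 0, 0, 0, 0, 0.034], [0.0007, -0.0422, 0, 0, 0, 0, 0.034], [0.0007, -0.0422, 0, 0, 0, 0, 0.034], [0.0007, -0.0422, 0, 0, 0, 0, 0.034], [0.0005, -0.0418, 0, 0, 0, 0, 0.034]]]'

```text
time: 29.65
eef_pos: [441.6, -114.9, 156.1]
tool_rot: [[0.897, 0.442, -0.002], [0.442, -0.897, 0.001], [-0.001, -0.002, -1.0]]
contact_force: [0.8, 0.4, -0.5]
finger_gap: 36.5
finger_force: 30.3
```

>>> drive_tool --rows '[[[0, 0, -0.015, 0, 0, 0, 0.034], [0, 0, -0.015, 0, 0, 0, 0.034], [0, 0, 0, 0, 0, 0, 0.034], [0, 0, 0, 0, 0, 0, 0.034], [0, 0, 0, 0, 0, 0, 0.034]]]'

```text
time: 30.15
eef_pos: [443.0, -113.2, 127.5]
tool_rot: [[0.897, 0.443, 0.0], [0.443, -0.897, -0.0], [0.0, 0.0, -1.0]]
contact_force: [1.1, -0.2, -0.9]
finger_gap: 36.4
finger_force: 30.4
```

Run:
```python
from h import *
s=ctrl.read_state(); print(s['eef_pos'],s['contact_force'])
for n,c in(('scene',(240,155)),('side',(320,158))):
    d=snap(n,n+'17'); s=ctrl.read_state(); print(n,s['eef_pos'],'expect axis z120',proj(d,(443,-113.6,120)),'z98',proj(d,(443,-113.6,98)))
    f=d['frame'].astype(int)
    for r in range(c[1]-12,c[1]+14,2): print(r,' '.join('%3d'%x for x in f[r,c[0]-16:c[0]+18].max(1)))
```

```text
[ 442.98818852 -113.17308837  127.52665705] [ 1.06620359 -0.23994368 -0.92721021]
scene [ 443.26507872 -113.18121825  127.8467812 ] expect axis z120 (np.float64(239.59122827464353), np.float64(154.23751356470427)) z98 (np.float64(240.21073521941432), np.float64(162.45489594773707))
143  74  54  50  71  80  67  61  97 124 141 146 144 147 144 145 144 145 145 143 146 145 137 116  84  60  50  46  43  53  87 120 137 138 140
145 100  62  72 114 125  99  63  82 122 140 141 141 141 134 134 132 132 133 137 141 143 136 117 112 118  92  59  47  58 101 130 144 144 144
147 108  71  71 109 122 100  69  74 106 121 109  89  79  75  64  58  60  62  68  71  82  93  93 109 124 103  67  46  58  97 128 140 144 144
149 116  77  65 100 116 103  72  50  44  37  39  44  69 100 118 125 117  97  66  41  30  38  58 104 120 107  70  46  55  88 120 139 146 146
151 117  83  61  85 111 103  76  44  35  37  34  31  50  69  85  92  86  67  47  33  35  28  52  95 117 109  77  51  58  94 131 146 146 144
153 126  95  61  81 110 108  82  45  38  33  33  32  33  33  33  34  35  38  34  34  34  34  51  90 113 109  82  55  
[... 2321 characters left out ...]

162 135 139 136 138 136 135 138 139 133 108  71  49  88 140 149 140 134 132 132 132 129 103  49  65 106 131 138 140 134 137 135 139 136 138
164 137 135 138 137 137 138 139 132 130 133 145 154 146 136 119  96 102 100 110 126 152 170 162 147 138 134 135 137 136 137 136 136 139 136
166 135 140 136 137 138 133 135 129 170 164 161 165 157 139 121 127 144 147 136 136 153 173 193 203 201 177 136 137 132 135 137 137 136 138
168 137 137 138 136 137 138 123 129 163 168 169 170 171 152 137 121 129 142 131 130 154 189 206 210 202 198 159 133 136 134 136 136 137 138
170 136 138 134 138 137 136 124 104 124 142 168 176 179 185 178 175 175 179 184 191 197 200 203 197 182 154 113 138 135 134 138 139 132 136
```

The knob reads level. The offset is about 0.7 px in the scene view and 0.4 px in the side view, so I'll correct (-1.0,+0.9) mm and lower slowly.

>>> drive_tool --rows '[[[-0.001, 0.0009, 0, 0, 0, 0, 0.034], [0, 0, 0, 0, 0, 0, 0.034], [0, 0, -0.004, 0, 0, 0, 0.034], [0, 0, -0.005, 0, 0, 0, 0.034], [0, 0, 0, 0, 0, 0, 0.034]]]'

```text
time: 30.75
eef_pos: [440.9, -112.2, 117.3]
tool_rot: [[0.897, 0.442, -0.002], [0.442, -0.897, 0.001], [-0.001, -0.001, -1.0]]
contact_force: [0.4, 0.2, -0.7]
finger_gap: 36.6
finger_force: 30.4
```

>>> drive_tool --rows '[[[0, 0, -0.002, 0, 0, 0, 0.034], [0, 0, -0.002, 0, 0, 0, 0.034], [0, 0, 0, 0, 0, 0, 0.034], [0, 0, 0, 0, 0, 0, 0.034]]]'

```text
time: 31.15
eef_pos: [441.7, -112.5, 114.2]
tool_rot: [[0.897, 0.442, -0.0], [0.442, -0.897, 0.0], [-0.0, -0.0, -1.0]]
contact_force: [0.2, 0.2, -0.8]
finger_gap: 36.6
finger_force: 30.4
```

>>> drive_tool --rows '[[[0, 0, -0.001, 0, 0, 0, 0.034], [0, 0, 0, 0, 0, 0, 0.034], [0, 0, 0, 0, 0, 0, 0.034]]]'

```text
time: 31.45
eef_pos: [441.9, -112.6, 113.4]
tool_rot: [[0.897, 0.442, 0.0], [0.442, -0.897, -0.0], [0.0, 0.0, -1.0]]
contact_force: [0.4, -0.2, -0.0]
finger_gap: 36.5
finger_force: 30.4
```

>>> drive_tool --rows '[[[0, 0, -0.001, 0, 0, 0, 0.034], [0, 0, 0, 0, 0, 0, 0.034], [0, 0, 0, 0, 0, 0, 0.034]]]'

```text
time: 31.75
eef_pos: [442.1, -112.6, 113.3]
tool_rot: [[0.897, 0.442, 0.001], [0.442, -0.897, -0.0], [0.0, 0.0, -1.0]]
contact_force: [-1.9, 1.3, 6.0]
finger_gap: 36.6
finger_force: 30.9
```

Contact came at 113.3, exactly the expected seat height. Releasing and retreating.

>>> drive_tool --rows '[[[0, 0, 0.001, 0, 0, 0, 0.036], [0, 0, 0, 0, 0, 0, 0.06], [0, 0, 0, 0, 0, 0, 0.06], [0, 0, 0, 0, 0, 0, 0.06], [0, 0, 0.01, 0, 0, 0, 0.06]]]'

```text
time: 32.25
eef_pos: [440.3, -112.1, 122.1]
tool_rot: [[0.897, 0.442, -0.003], [0.442, -0.897, 0.001], [-0.003, -0.002, -1.0]]
contact_force: [-0.5, 0.1, 0.8]
finger_gap: 60.2
finger_force: 0.0
```

>>> drive_tool --rows '[[[0, 0, 0.03, 0, 0, 0, 0.06], [0, 0, 0.04, 0, 0, 0, 0.06], [0, 0, 0.04, 0, 0, 0, 0.06], [0, -0.04, 0, 0, 0, 0, 0.06], [0, -0.04, 0, 0, 0, 0, 0.06]]]'

```text
time: 32.75
eef_pos: [443.3, -193.3, 236.7]
tool_rot: [[0.896, 0.445, 0.005], [0.445, -0.896, -0.003], [0.004, 0.005, -1.0]]
contact_force: [-0.3, 0.6, -0.4]
finger_gap: 60.2
finger_force: 0.0
```

>>> drive_tool --rows '[[[0, -0.04, 0, 0, 0, 0, 0.06], [0, 0, 0, 0, 0, 0, 0.06], [0, 0, 0, 0, 0, 0, 0.06], [0, 0, 0, 0, 0, 0, 0.06]]]'

```text
time: 33.15
eef_pos: [441.6, -231.7, 233.4]
tool_rot: [[0.897, 0.442, -0.0], [0.442, -0.897, 0.001], [0.0, -0.001, -1.0]]
contact_force: [-0.5, 0.1, 0.4]
finger_gap: 60.1
finger_force: 0.0
```

Run:
```python
from h import *
print(ctrl.read_state()['contact_force'])
out=[]
for n,c in(('scene',(240,175)),('side',(320,175))):
    d=snap(n,n+'18'); print(n,'knob top z118',proj(d,(443,-113.6,118)))
    im=cv2.imread(f'pics/{n}18.png'); a=cv2.resize(im,(400,300)); b=cv2.resize(im[c[1]-30:c[1]+30,c[0]-40:c[0]+40],(400,300),interpolation=cv2.INTER_CUBIC); out.append(np.vstack([b,a]))
cv2.imwrite('pics/c18.png',np.hstack(out))
```

```text
[-0.53987907  0.12053767  0.38965339]
scene knob top z118 (np.float64(239.64826437443446), np.float64(154.99406269716386))
side knob top z118 (np.float64(320.43762965178337), np.float64(157.57650855003288))
```

View pics/c18.png

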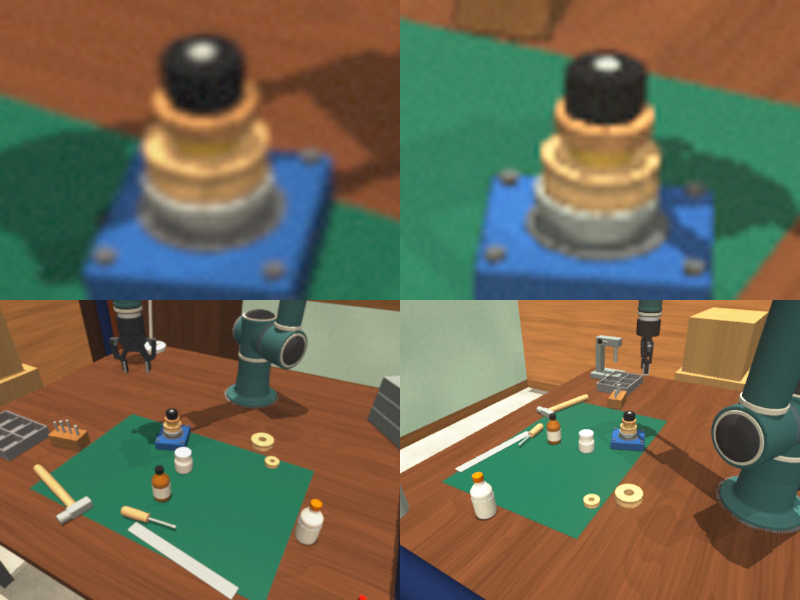

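The picture shows the full stack standing flat in both views, with the steel dot at scene row 154.6 and side row 157.6, against 155.0 and 157.6 expected. All three bottles stand. Handing in.

```bash
python3 -c "
from station import ctrl
print(ctrl.sign_off())"
```

```text
the job is handed in; nothing more can be done
None
```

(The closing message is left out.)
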